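Light the slide from below and present its label end

TASK

Lean the small white reflector panel against the black crate, sloping at about 45 degrees with its lower edge on the bench, and let go of it. Then find the slide's label end by the small notch in its corner, draw the slide out of its stand gripping it clear of that frosted end, and finish holding it still, label face upward (sloping no steeper than 45 degrees), with the label end about 10 cm clear above the middle of the leaning panel. Do not put it down or let go at the end, and leave the other things on the bench where they are.

Things in the scene. Friction and masses are not known exactly. Their poses are not given: they have to be found in the camera images.
- panel: Loose white reflector panel, a plain rectangular slab 130 x 48 x 12 mm, 0.12 kg, alike on both sides. Lies flat on the bench. Origin: centre of its underside; x along its 130 mm length, y along its 48 mm width, z up out of the upper face.
- crate: Fixed black open crate, the panel's support: 156 (its x) by 216 mm (its y), flat rim of the thin walls 68 mm above the bench (contents stick up to 77 mm); origin at the centre of its underside, z up. At zero yaw a long plain wall faces the robot (its -x side), outer face 75 mm from the origin. It is turned by up to 15 degrees.
- slide: Loose glass slide, 130 long, 56 high, 8 mm thick, 0.1 kg, on a long edge in its stand at the start. Clear middle 60 mm, a white frosted band 35 mm long at EACH end; only the label end has a notched corner. Orange label with two dark bars on one face of that end. Origin: its centre; x along the length to the notched label end, y out of the label face, z up as it stands. Label up: y points up.
- label_end (a point): The middle of the slide's frosted label end, 47.5 mm from the slide's centre along its x (that frosted band runs from 30 to 65 mm).
- notch (a point): The 12 x 12 mm square notch in the upper corner (as the slide stands) of its label end; 59 mm along x, 22 mm along z from the slide's centre. Looking at the label face as it stands, the notched end is at your left; seen from above with the notched end pointing away from you, the label face is the left one.
- stand: Fixed stand for the slide: aluminium foot 112 x 56 x 10 mm, two black rails 90 mm long, 10 mm thick, rising to 27 mm above the bench, 10.6 mm apart. The slide stands loosely between them on the foot, its top edge 66 mm above the bench, 39 mm showing above the rails. Origin: centre of the underside; x along the slot, z up. May be turned any way.
- mug: Bystander: blue and white mug, 78 x 112 x 92 mm; origin at the centre of its underside.
- grease_blue: Bystander: white grease tube with a dark blue band, 52 x 161 x 33 mm, lying; origin at the centre of its underside.
- leak_meter: Bystander: black hand-held leak meter, 105 x 190 x 42 mm; origin at the centre of its underside.
- tape: Bystander: roll of black tape, 62 x 60 x 19 mm, lying; origin at the centre of its underside.
Not all that is in view belongs to the job. What is shaped like the slide but blue is not meant.

How it is judged:
By the outcome, as a careful person would: the job done as asked, in the order asked, and still so for the second after the job is handed in, while the arm keeps its last pose, push and grip.
It also fails if it takes over 54 s, if anything falls off the work surface, if the arm or the gripper's body presses on something with over 40 N, if the wrist force passes 120 N, or if a joint passes its speed limit or range.

ROBOT

A 7-joint arm with a two-finger parallel gripper is mounted at the origin on the work surface; the furniture and walls round the work are solid. World frame = base frame: x ahead of the robot, y to its left, z up, the work surface at z = 0. Lengths are in m, angles in rad, forces in N, time in s.
With the tool pointing down it reaches from about 0.425 to 0.925 m from the base axis. Payload 6.8 kg.
Tool frame: the origin (TCP) lies midway between the tips of the shut fingers; the grasp point (between the pads) lies 19 mm behind it; z points along the fingers, y is the direction in which the jaws open and shut (so a half turn about z gives the same grasp; the last joint's range is limited). The gripper opens to 88 mm and grips with 3 to 60 N. Pads are 20 mm wide; open, the fingers measure 115 mm over their backs; the gripper's body (75 mm by 178 mm) begins 61 mm behind the grasp point.
Start: joints at [1.167, 0.477, 0.022, 1.555, -0.011, 1.109, -0.083], TCP at [0.197, -0.646, 0.223] pointing down, gripper open.
Joint ranges: [-2.96, 2.96], [-0.34, 2.1], [-1.41, 1.46], [0.24, 2.44], [-1.37, 4.51], [0.17, 1.92], [-2.96, 2.96]. Speed limits (rad/s): [2.39, 2.39, 3.14, 3.14, 3.14, 3.14, 3.14].

INTERFACE

Orientations are given as a 3x3 rotation matrix whose columns are the frame's x, y, z axes.
In Python, from plant import bot gives the robot as it stands.
- The arm moves only by the tool jog_arm, never from a script. Its argument "plan" is one flat list of numbers, 7 for each row, row after row: the opening, from 0 (shut) to 1 (fully open), then the shift along the tool's x, y, z in cm, then the turn, a rotation vector about the tool's x, y, z in degrees. A call has exactly 5 rows; each row shifts and turns the pose as measured when the row begins, along the tool's axes as they then stand; what a row does not reach is not made up. A row lasts 1/10 s, in which the tool goes at most 50 mm and 8.59 degrees, less where a joint would pass 70% of its speed; a pose out of reach is approached as far as the arm can. A call with a gripper value outside its range is refused whole. The fingers move at their own pace and stop on an object; the grip force is fixed at half the most. Time passes only in rows, so rows that do not move let the fingers close, or fill a call up. It gives the time, the measured TCP pose, the force and the opening at its end, in the units of the state.
- bot.get_state(): the state, without advancing time (a new reading comes with each control period).
- bot.snapshot(name): name is "side" or "top"; returns a dict with "pixels" (480x640x3 uint8, blue, green, red), "fx", "fy", "cx", "cy" (pixels), "k1" (the pictures are not rectified: a ray, as slopes to the right and down, at radius r is drawn at 1 + k1 r^2 times it, then the intrinsics apply), "R" (3x3) and "t" (3): a world point X has camera coordinates R X + t. Camera axes: x right, y down, z forward; pixel columns grow to the right and rows downward; lengths in m; the calibration is good to about 2 mm. A picture is of the moment at which its call begins. There is no depth.
- bot.job_done(): hands the job in, once; it reports no verdict.
The state is a dict: "time": time; "joint_pos": joint angles; "joint_velocities": joint speeds; "tau": joint torques, N m; "tool_pos": TCP position; "ee_rot": TCP orientation; "contact_force": force on the tool from outside, world axes, zero at the start; "ft_torque": the same for the moment, N m; "grip_width": finger opening in m.
Only numpy, scipy, OpenCV 4.12 (cv2) and the standard library are available. Lean on these libraries where they do the work, as an engineer would, in place of code of your own. Each camera call takes 0.05 s, during which the arm holds its last target.

## Working session

There is one attempt and no reset: what is moved stays moved. The work goes in short steps, Python scripts to look and compute and a tool call to move; the robot and the scene stay as the last step left them, time stands still between calls to the robot, and variables do not carry over. Pictures are saved under pics/ and viewed, and the job is handed in when it is done.

Besides the shell and the picture viewer there is one more tool, called after "Emit:" by a JSON object that holds its "fn" and its "kwargs", one argument or row to a line. jog_arm: Moves the arm, as the interface text tells. Its arguments: {"type":"object","properties":{"plan":{"type":"array"}},"required":["plan"]}

```bash
ls; mkdir -p pics
python3 - <<'E'
from plant import bot
import cv2,json
s=bot.get_state(); print(s)
for n in("side","top"):
    d=bot.snapshot(n); cv2.imwrite(f"pics/{n}0.png",d["pixels"])
    print(n,{k:(v.tolist() if hasattr(v,'tolist') else v) for k,v in d.items() if k!="pixels"})
E
```

```text
pics
{'time': 0.0, 'joint_pos': array([ 1.16690421,  0.4777813 ,  0.02235404,  1.55644431, -0.01147757,
        1.10928942, -0.08310474]), 'joint_velocities': array([-0.00092763, -0.00038673, -0.00106816, -0.00139865, -0.00085486,
        0.00045421, -0.00069587]), 'tau': array([-1.15002473e-03, -5.82850528e+01,  1.53440841e+00, -2.72602701e+01,
       -5.42269286e-02,  1.69049366e-02,  2.16582253e-04]), 'tool_pos': array([ 0.19655657, -0.64512178,  0.22169763]), 'ee_rot': array([[ 9.56567340e-01,  2.91510670e-01, -6.73221512e-04],
       [ 2.91511404e-01, -9.56565908e-01,  1.66289077e-03],
       [-1.59230346e-04, -1.78691875e-03, -9.99998391e-01]]), 'contact_force': array([-0.41788601,  0.28800221,  0.14006088]), 'ft_torque': array([-0.01811012,  0.05799049,  0.01588709]), 'grip_width': 0.08775894404820188}
side {'fx': 435.780957079223, 'fy': 435.780957079223, 'cx': 314.2076614317093, 'cy': 238.89312897190683, 'k1': -0.08793202284158368, 'R': [[-0.9960681013860625, -0.08856413849935649, -0.0021750340299794536], [-0.03912252550738866, 0.461767932045645, -0.8861375767521725], [0.07948437204311606, -0.8825682808180654, -0.46341716012115486]], 't': [0.5318192432991921, 0.08994578329463283, 1.377099310059773]}
top {'fx': 511.05934168972965, 'fy': 511.05934168972965, 'cx': 318.82081965724393, 'cy': 242.12895748365827, 'k1': -0.08380848946089438, 'R': [[-0.004573964821670698, -0.9999225352901199, 0.0115759347263675], [-0.9818161636289665, 0.0022936224440101836, -0.1898203364578797], [0.1897790812568878, -0.012233671364857533, -0.9817505984730684]], 't': [-0.009857019252587943, 0.52206653925526, 1.609856543260087]}
```

View pics/side0.png

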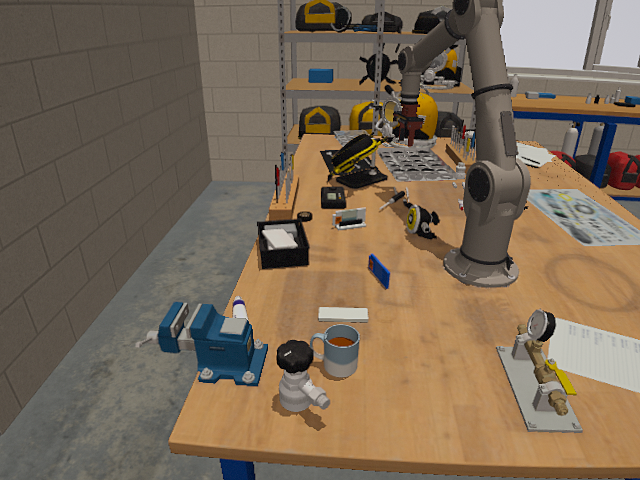

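View pics/top0.png

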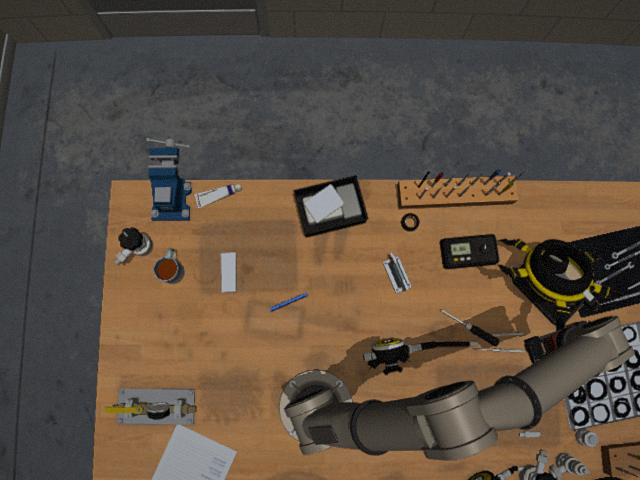

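The top view shows the panel at (228,272), crate (331,206) and stand with slide (397,272). A blue decoy is at (289,301). The side view has the panel at (343,314), crate (283,243), stand with slide (349,217) and the decoy at (379,271). Candidates for the slide are the white-ended plate at top (397,272) and the blue plate at top (289,301). The first fits, because it is clear and white with an orange label and sits in a stand; the blue one is the decoy. I'll confirm with enlarged crops.

```bash
cat > h.py <<'E'
import numpy as np, cv2
from plant import bot
def cam(d):
    K=np.array([[d["fx"],0,d["cx"]],[0,d["fy"],d["cy"]],[0,0,1.]])
    return K,np.array([d["k1"],0,0,0,0.]),np.array(d["R"]),np.array(d["t"])
def proj(d,X):
    K,D,R,t=cam(d); return cv2.projectPoints(np.atleast_2d(np.array(X,float)),cv2.Rodrigues(R)[0],t,K,D)[0].reshape(-1,2)
def ray(d,p):
    K,D,R,t=cam(d); u=cv2.undistortPointsIter(np.array(p,float).reshape(-1,1,2),K,D,None,None,(3,50,1e-10)).reshape(-1,2)
    v=np.c_[u,np.ones(len(u))]@R; return -R.T@t,v
def onz(d,p,z):
    o,v=ray(d,p); return o+v*((z-o[2])/v[:,2])[:,None]
def snap(n,name=None):
    d=bot.snapshot(n)
    if name: cv2.imwrite(f"pics/{name}.png",d["pixels"])
    return d
def save(d,f):
    import pickle; pickle.dump(d,open(f,"wb"))
def load(f):
    import pickle; return pickle.load(open(f,"rb"))
def crop(img,x0,y0,x1,y1,s,name):
    cv2.imwrite(f"pics/{name}.png",cv2.resize(img[y0:y1,x0:x1],None,fx=s,fy=s,interpolation=cv2.INTER_CUBIC))
E
python3 - <<'E'
from h import *
t=snap("top");s=snap("side");save(t,"t0.pkl");save(s,"s0.pkl")
crop(t["pixels"],370,240,430,300,10,"c_t_slide")
crop(s["pixels"],320,195,380,240,12,"c_s_slide")
a=cv2.resize(t["pixels"][240:300,200:260],None,fx=6,fy=6,interpolation=cv2.INTER_CUBIC)
b=cv2.resize(t["pixels"][170:245,285:375],None,fx=4.8,fy=4.8,interpolation=cv2.INTER_CUBIC)
cv2.imwrite("pics/c_t_pc.png",np.hstack([a,b[:360]]))
crop(s["pixels"],240,205,390,330,5,"c_s_pc")
print(onz(t,[[228,272],[331,206],[397,272],[289,301]],0.02))
E
```

```text
[[ 0.42893583  0.28575661  0.02      ]
 [ 0.65124941 -0.05348546  0.02      ]
 [ 0.42732431 -0.26835232  0.02      ]
 [ 0.33390709  0.08541681  0.02      ]]
```

View pics/c_t_slide.png

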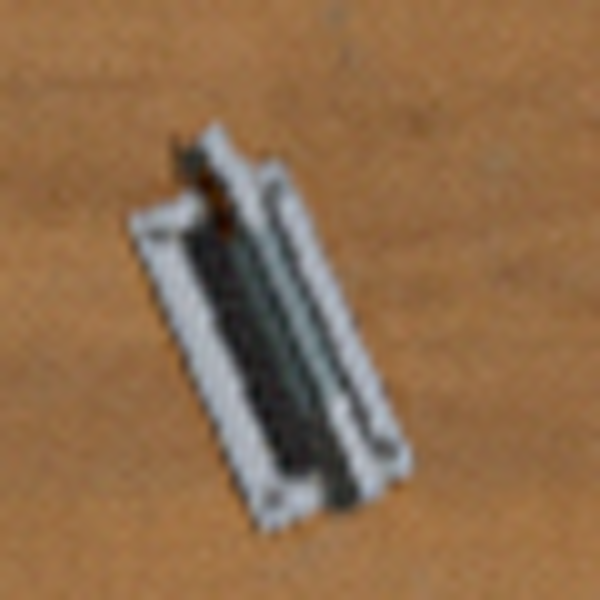

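View pics/c_s_slide.png

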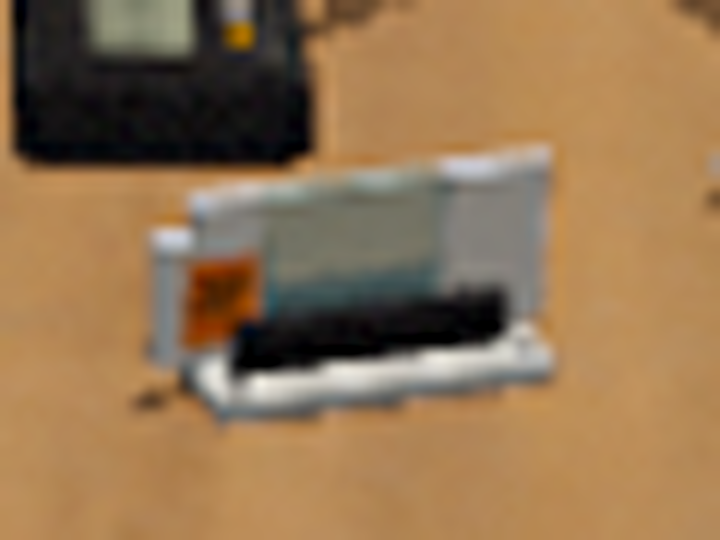

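View pics/c_t_pc.png

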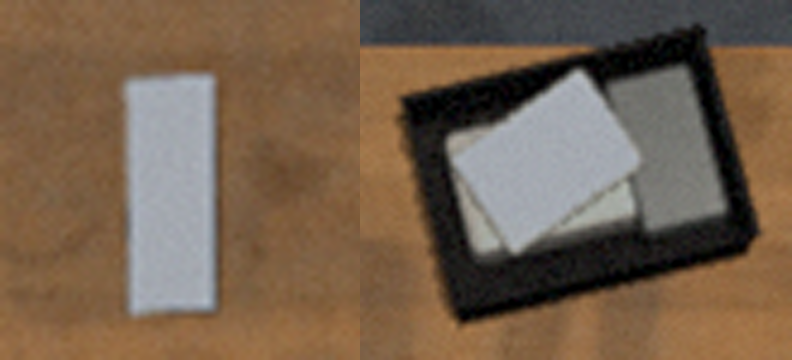

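View pics/c_s_pc.png

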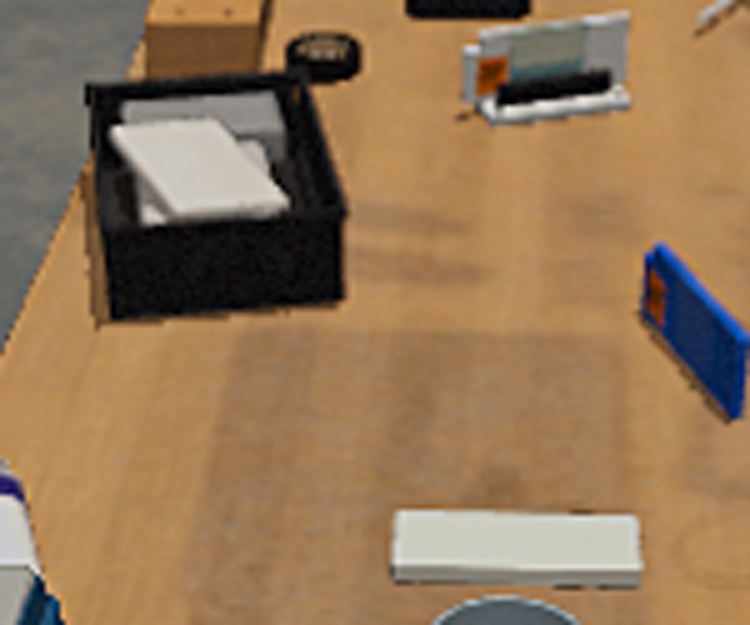

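The slide is confirmed. Its notch and orange label are at the left end in the side crop, (160..190, 230) or full image about (335,217), so the label end points to +x (up in the top view). The label face looks to +y. Next I'll fit the poses by silhouettes.

```bash
cat > fit.py <<'E'
from h import *
from scipy.optimize import minimize
def box(L,W,z0,z1): return np.array([[sx*L/2,sy*W/2,z] for sx in(-1,1) for sy in(-1,1) for z in(z0,z1)])
def place(P,x,y,yaw):
    c,s=np.cos(yaw),np.sin(yaw); return np.c_[x+c*P[:,0]-s*P[:,1],y+s*P[:,0]+c*P[:,1],P[:,2]]
def hullmask(d,pts,S=8):
    p=proj(d,pts); h=cv2.convexHull(p.astype(np.float32)); 
    return h
def iou(d,pts,mask,roi,S=6):
    x0,y0,x1,y1=roi
    h=(hullmask(d,pts).reshape(-1,2)+.5-[x0,y0])*S-.5
    m=np.zeros(((y1-y0)*S,(x1-x0)*S),np.uint8)
    cv2.fillConvexPoly(m,np.round(h*16).astype(np.int32),1,shift=4)
    M=mask
    return (m&M).sum()/max(1,(m|M).sum())
def bigmask(d,roi,f,S=6,hull=False):
    x0,y0,x1,y1=roi
    im=cv2.resize(d["pixels"][y0:y1,x0:x1],None,fx=S,fy=S,interpolation=cv2.INTER_LINEAR).astype(int)
    m=f(im).astype(np.uint8)
    n,l,st,_=cv2.connectedComponentsWithStats(m); k=1+np.argmax(st[1:,4]); m=(l==k).astype(np.uint8)
    if hull:
        c=np.vstack(cv2.findContours(m,cv2.RETR_EXTERNAL,cv2.CHAIN_APPROX_NONE)[0]); cv2.fillConvexPoly(m,cv2.convexHull(c),1)
    return m
def fit(P,items,x0):
    f=lambda v:-np.mean([iou(d,place(P,v[0],v[1],v[2]/3),m,r) for d,m,r in items])
    r=minimize(f,[x0[0],x0[1],x0[2]*3],method="Nelder-Mead",options=dict(initial_simplex=[[x0[0],x0[1],x0[2]*3],[x0[0]+.01,x0[1],x0[2]*3],[x0[0],x0[1]+.01,x0[2]*3],[x0[0],x0[1],x0[2]*3+.2]],xatol=1e-5,fatol=1e-6,maxiter=300))
    v=r.x; return v[0],v[1],v[2]/3,[round(iou(d,place(P,v[0],v[1],v[2]/3),m,rr),3) for d,m,rr in items]
E
python3 - <<'E'
from fit import *
t=load("t0.pkl");s=load("s0.pkl")
white=lambda im:(im[...,0]>130)
black=lambda im:(im.max(-1)<60)
rt=(205,240,255,305);rs=(310,300,380,322)
mt=bigmask(t,rt,white);ms=bigmask(s,rs,white)
P=box(.13,.048,0,.012)
for it in([(t,mt,rt)],[(s,ms,rs)],[(t,mt,rt),(s,ms,rs)]): print("panel",fit(P,it,(.429,.286,0)))
rt=(285,165,378,245);rs=(250,212,318,275)
black=lambda im:(im.max(-1)<45)
mt=bigmask(t,rt,black,hull=True);ms=bigmask(s,rs,black,hull=True)
cv2.imwrite("pics/m.png",np.hstack([cv2.resize(mt*255,(400,400)),cv2.resize(ms*255,(400,400))]))
P=box(.15,.21,0,.068)
P=np.vstack([box(.150,.21,0,.06),box(.156,.216,.062,.068)])
for it in([(t,mt,rt)],[(s,ms,rs)],[(t,mt,rt),(s,ms,rs)]): print("crate",fit(P,it,(.65,-.053,.2)))
# stand/slide manual points
o=lambda p,z:onz(t,[[370+a/10-.45,240+b/10-.45] for a,b in p],z)
print("slide top line ends (z=.066)",o([[212,125],[345,400]],.066))
print("foot corners top z=.01",o([[132,215],[278,160],[412,475],[265,530]],.01))
E
```

```text
panel (np.float64(0.43141744234761925), np.float64(0.2868796228144097), np.float64(0.05457043187324858), [np.float64(0.91)])
panel (np.float64(0.4326033544416614), np.float64(0.27544111128298676), np.float64(0.028033524739142696), [np.float64(0.788)])
panel (np.float64(0.432193292124259), np.float64(0.2873951681236463), np.float64(0.03006849862973714), [np.float64(0.913), np.float64(0.79)])
crate (np.float64(0.6461271329528862), np.float64(-0.04853186970688029), np.float64(0.23328929029267617), [np.float64(0.964)])
crate (np.float64(0.6467239329173681), np.float64(-0.0536639321894385), np.float64(0.24574078809847447), [np.float64(0.878)])
crate (np.float64(0.6459455249403119), np.float64(-0.05034215953990408), np.float64(0.2434511285465056), [np.float64(0.964), np.float64(0.864)])
slide top line ends (z=.066) [[ 0.48592217 -0.24258387  0.066     ]
 [ 0.3968725  -0.28249581  0.066     ]]
foot corners top z=.01 [[ 0.46541858 -0.22373301  0.01      ]
 [ 0.48372953 -0.27298951  0.01      ]
 [ 0.37853956 -0.31394763  0.01      ]
 [ 0.36073335 -0.26473309  0.01      ]]
```

View pics/m.png

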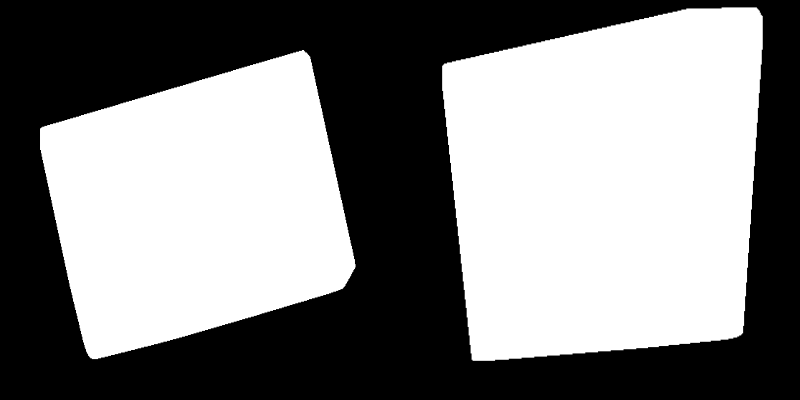

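```bash
cat > ov.py <<'E'
from fit import *
def poly(d,img,pts,S,off,col,close=True):
    p=(proj(d,pts)-off+.5)*S-.5
    cv2.polylines(img,[np.round(p*8).astype(np.int32)],close,col,1,cv2.LINE_AA,3)
def rect(L,W,z): return np.array([[L/2,W/2,z],[-L/2,W/2,z],[-L/2,-W/2,z],[L/2,-W/2,z]])
E
cat > ov1.py <<'E'
from ov import *
import sys
t=load("t0.pkl");s=load("s0.pkl")
pan=(.4305,.2868,.03); cr=(.646,-.0495,.235); st=(.4221,-.2689,.372); dsl=eval(sys.argv[1])
def mk(d,roi,S):
    x0,y0,x1,y1=roi; off=np.array([x0,y0])
    im=cv2.resize(d["pixels"][y0:y1,x0:x1],None,fx=S,fy=S,interpolation=cv2.INTER_CUBIC)
    g=(0,255,0)
    for z in(0,.012): poly(d,im,place(rect(.13,.048,z),*pan),S,off,g)
    poly(d,im,place(rect(.156,.216,.068),*cr),S,off,g);poly(d,im,place(rect(.150,.21,0),*cr),S,off,g)
    for z in(0,.01): poly(d,im,place(rect(.112,.056,z),*st),S,off,g)
    for y in(-.004,.004):
        sl=np.array([[-.065,y,.01],[.065,y,.01],[.065,y,.054],[.053,y,.054],[.053,y,.066],[-.065,y,.066]]);sl[:,0]+=dsl
        poly(d,im,place(sl,*st),S,off,(0,0,255))
    return im
a=mk(t,(370,240,430,300),6);b=mk(s,(320,195,380,245),7);c=mk(t,(205,240,255,305),6);e=mk(s,(310,295,380,330),6)
f=mk(t,(285,165,378,245),4);g=mk(s,(250,210,318,275),5)
def pad(*ims):
    H=max(i.shape[0] for i in ims); return np.hstack([cv2.copyMakeBorder(i,0,H-i.shape[0],0,0,cv2.BORDER_CONSTANT) for i in ims])
cv2.imwrite("pics/ov_slide.png",pad(a,b));cv2.imwrite("pics/ov_panel.png",pad(c,e));cv2.imwrite("pics/ov_crate.png",pad(f,g))
E
python3 ov1.py 0.003
```

```text
(no output)
```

View pics/ov_slide.png

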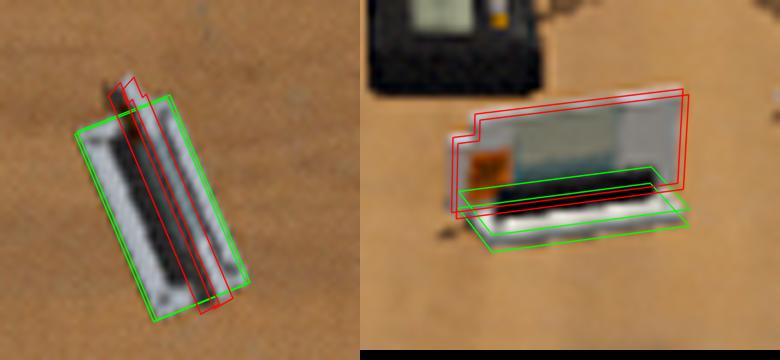

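View pics/ov_panel.png

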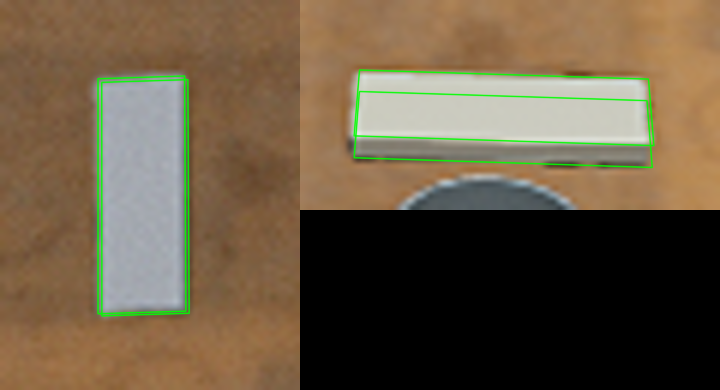

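View pics/ov_crate.png

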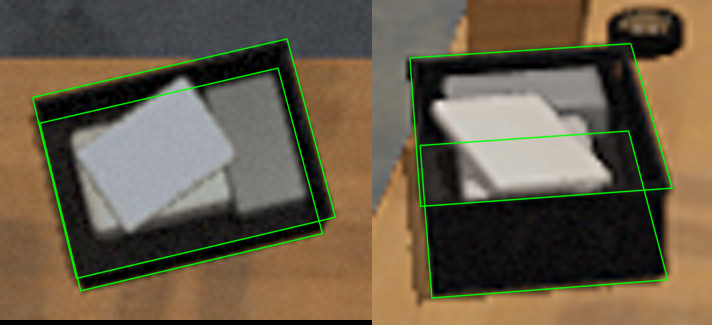

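Run:
```python
from ov import *
t=load("t0.pkl");s=load("s0.pkl")
print("mug top rim px right edge", onz(t,[[181,270],[168,258],[156,270],[168,283],[171,250]],.092).round(3))
im=cv2.resize(t["pixels"][180:300,110:260],None,fx=5,fy=5,interpolation=cv2.INTER_CUBIC);cv2.imwrite("pics/c_mug.png",im)
for z in(.092,.05,0): print(onz(s,[[320,342],[358,345],[312,345]],z).round(3))
print("gauge thing",onz(t,[[390,350],[415,350]],.1).round(3))
```

```text
mug top rim px right edge [[0.426 0.422 0.092]
 [0.464 0.465 0.092]
 [0.426 0.502 0.092]
 [0.385 0.462 0.092]
 [0.49  0.457 0.092]]
[[0.477 0.501 0.092]
 [0.395 0.504 0.092]
 [0.493 0.512 0.092]]
[[0.48  0.453 0.05 ]
 [0.393 0.456 0.05 ]
 [0.498 0.465 0.05 ]]
[[0.484 0.395 0.   ]
 [0.391 0.399 0.   ]
 [0.503 0.408 0.   ]]
gauge thing [[ 0.177 -0.226  0.1  ]
 [ 0.176 -0.303  0.1  ]]
```

View pics/c_mug.png

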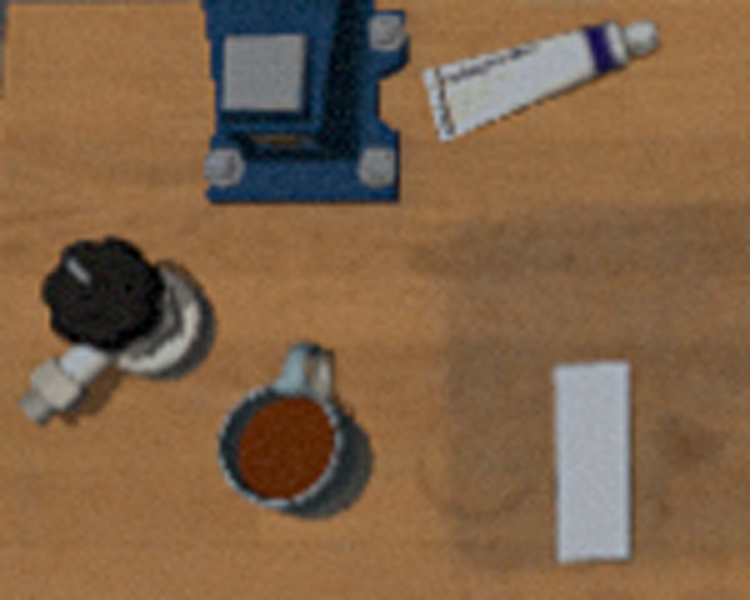

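```bash
cat > pl.py <<'E'
from h import *
from scipy.spatial.transform import Rotation as Ro, Slerp
def Rdown(az_y):  # tool z down, y axis azimuth az_y
    z=np.array([0,0,-1.]);y=np.array([np.cos(az_y),np.sin(az_y),0]);return np.c_[np.cross(y,z),y,z]
def cur():
    s=bot.get_state(); return s["tool_pos"],s["ee_rot"],s
def rows_from(p,R,poses,grip):
    out=[]
    for (q,Q) in poses:
        d=R.T@(q-p)*100; w=np.degrees(Ro.from_matrix(R.T@Q).as_rotvec())
        r=[grip]+[round(x,1) for x in d]+[round(x,1) for x in w]; out+= [r]
        p=p+R@np.array(r[1:4])/100; R=R@Ro.from_rotvec(np.radians(r[4:])).as_matrix()
    return out
def lin(p,R,q,Q,n=None,vs=.045,va=7.5):
    a=np.degrees((Ro.from_matrix(R).inv()*Ro.from_matrix(Q)).magnitude())
    if n is None: n=int(max(1,np.ceil(np.linalg.norm(q-p)/vs),np.ceil(a/va)))
    sl=Slerp([0,1],Ro.from_matrix([R,Q]))
    return [(p+(q-p)*k/n,sl(k/n).as_matrix()) for k in range(1,n+1)]
def arc(p,R,q,Q,yaw_total=None,vs=.045,va=7.5):
    """cylindrical interpolation about base axis, tool down; yaw of y axis turned by yaw_total"""
    c=lambda v:(np.hypot(v[0],v[1]),np.arctan2(v[1],v[0]),v[2])
    a,b=np.array(c(p)),np.array(c(q)); y0=np.arctan2(R[1,1],R[0,1]);y1=np.arctan2(Q[1,1],Q[0,1])
    dy=(y1-y0+np.pi)%(2*np.pi)-np.pi if yaw_total is None else yaw_total
    L=abs(b[1]-a[1])*max(a[0],b[0])+np.hypot(b[0]-a[0],b[2]-a[2])
    n=int(max(np.ceil(L/vs),np.ceil(np.degrees(abs(dy))/va)))
    o=[]
    for k in range(1,n+1):
        m=a+(b-a)*k/n; o.append((np.array([m[0]*np.cos(m[1]),m[0]*np.sin(m[1]),m[2]]),Rdown(y0+dy*k/n)))
    return o
def show(rows):
    print(len(rows),"rows")
    for i in range(0,len(rows),5): print(sum(rows[i:i+5],[]))
E
python3 - <<'E'
from pl import *
p,R,s=cur()
pan=(.4315,.287,.033)
q=np.array([pan[0],pan[1],.12]); Q=Rdown(np.pi/2+pan[2])
y0=np.arctan2(R[1,1],R[0,1]); dy=np.pi/2+pan[2]-y0; print(np.degrees([y0,dy]))
mid=np.array([.55*np.cos(.2),.55*np.sin(.2),.25])
A=arc(p,R,mid,Rdown(y0+dy*.7),dy*.7); B=arc(*A[-1],q,Q,dy*.3)
show(rows_from(p,R,A+B,1))
E
```

```text
[-73.04797579 164.93873651]
33 rows
[1, np.float64(3.9), np.float64(-0.6), np.float64(-0.1), np.float64(-0.1), np.float64(0.0), np.float64(-4.6), 1, np.float64(4.0), np.float64(-0.5), np.float64(-0.1), np.float64(0.0), np.float64(0.0), np.float64(-4.6), 1, np.float64(3.9), np.float64(-0.5), np.float64(-0.1), np.float64(0.0), np.float64(0.0), np.float64(-4.7), 1, np.float64(3.9), np.float64(-0.3), np.float64(-0.1), np.float64(0.0), np.float64(0.0), np.float64(-4.6), 1, np.float64(3.9), np.float64(-0.3), np.float64(-0.2), np.float64(0.0), np.float64(0.0), np.float64(-4.6)]
[1, np.float64(3.8), np.float64(-0.2), np.float64(-0.1), np.float64(0.0), np.float64(0.0), np.float64(-4.6), 1, np.float64(3.8), np.float64(-0.1), np.float64(-0.1), np.float64(0.0), np.float64(0.0), np.float64(-4.6), 1, np.float64(3.8), np.float64(-0.1), np.float64(-0.1), np.float64(0.0), np.float64(0.0), np.float64(-4.6), 1, np.float64(3.8), np.float64(0.1), np.float64(-0.1), np.float64(0.0), np.float64(0.0), np.float64(-4.7), 1, np.float64(3.7), np.float64(0.1), np.float64(-0.1), np.float64(0.0), np.float64(0.0), n
[... 1788 characters left out ...]
.6), np.float64(-0.0), np.float64(0.0), np.float64(-6.2), 1, np.float64(2.3), np.float64(1.2), np.float64(1.6), np.float64(-0.0), np.float64(0.0), np.float64(-6.2), 1, np.float64(2.3), np.float64(1.4), np.float64(1.7), np.float64(-0.0), np.float64(0.0), np.float64(-6.2), 1, np.float64(2.1), np.float64(1.5), np.float64(1.6), np.float64(-0.0), np.float64(0.0), np.float64(-6.2)]
[1, np.float64(2.1), np.float64(1.5), np.float64(1.6), np.float64(-0.0), np.float64(0.0), np.float64(-6.2), 1, np.float64(1.9), np.float64(1.7), np.float64(1.6), np.float64(-0.0), np.float64(0.0), np.float64(-6.2), 1, np.float64(1.8), np.float64(1.8), np.float64(1.7), np.float64(-0.0), np.float64(0.0), np.float64(-6.1)]
```

Emit:
{"fn": "jog_arm", "kwargs": {
  "plan": [1,4,-0.6,-0.2,0,0,-5,1,4,-0.5,-0.2,0,0,-5,1,4,-0.4,-0.2,0,0,-5,1,4,-0.3,-0.2,0,0,-5,1,4,-0.2,-0.2,0,0,-5]
}}

```text
time: 0.7
tool_pos: [0.3615, -0.5387, 0.2299]
ee_rot: [[0.743, 0.669, -0.006], [0.669, -0.743, 0.0], [-0.005, -0.004, -1.0]]
contact_force: [0.5, -0.2, 0.8]
grip_width: 0.0878
```

Emit:
{"fn": "jog_arm", "kwargs": {
  "plan": [1,4.5,-0.1,-0.2,0,0,-5,1,4.5,0,-0.2,0,0,-5,1,4.5,0,-0.2,0,0,-5,1,4.5,0.2,-0.2,0,0,-5,1,4.5,0.2,-0.2,0,0,-5]
}}

```text
time: 1.2
tool_pos: [0.5057, -0.3572, 0.2385]
ee_rot: [[0.376, 0.927, -0.007], [0.927, -0.376, -0.0], [-0.003, -0.006, -1.0]]
contact_force: [0.0, -0.2, 0.6]
grip_width: 0.0877
```

```bash
cat > go1.py <<'E'
from pl import *
p,R,s=cur()
pan=(.4315,.287,.033)
q=np.array([pan[0],pan[1],.10]); Q=Rdown(np.pi/2+pan[2])
print(s["joint_pos"].round(2))
rows=rows_from(p,R,arc(p,R,q,Q),1)
for r in rows: print([float(x) for x in r])
E
python3 go1.py
```

```text
[ 0.73  0.39 -0.28  1.66  0.12  1.12  0.02]
[1.0, 3.6, 0.2, 0.6, -0.4, 0.1, -5.4]
[1.0, 3.5, 0.4, 0.7, 0.0, 0.0, -5.5]
[1.0, 3.4, 0.5, 0.7, 0.0, 0.0, -5.4]
[1.0, 3.5, 0.6, 0.6, 0.0, 0.0, -5.4]
[1.0, 3.4, 0.7, 0.7, 0.0, 0.0, -5.4]
[1.0, 3.3, 0.8, 0.6, 0.0, 0.0, -5.5]
[1.0, 3.2, 1.0, 0.7, 0.0, 0.1, -5.4]
[1.0, 3.2, 1.1, 0.7, 0.0, -0.0, -5.4]
[1.0, 3.2, 1.1, 0.6, 0.0, -0.0, -5.4]
[1.0, 3.0, 1.3, 0.7, 0.0, -0.0, -5.5]
[1.0, 3.0, 1.4, 0.6, 0.0, -0.0, -5.4]
[1.0, 2.9, 1.4, 0.7, 0.0, -0.0, -5.4]
[1.0, 2.9, 1.6, 0.7, 0.0, -0.0, -5.4]
[1.0, 2.7, 1.6, 0.6, 0.0, -0.0, -5.5]
[1.0, 2.7, 1.8, 0.7, 0.0, -0.0, -5.4]
[1.0, 2.6, 1.8, 0.7, 0.0, -0.0, -5.4]
[1.0, 2.5, 1.8, 0.6, 0.1, -0.0, -5.5]
[1.0, 2.4, 2.0, 0.7, -0.0, -0.0, -5.4]
[1.0, 2.3, 2.0, 0.6, -0.0, -0.0, -5.4]
[1.0, 2.2, 2.1, 0.7, -0.0, -0.0, -5.4]
[1.0, 2.1, 2.2, 0.6, -0.0, -0.0, -5.5]
```

Emit:
{"fn": "jog_arm", "kwargs": {
  "plan": [1,4,0.3,0,0,0,-6,1,4,0.5,0,0,0,-6,1,4,0.7,0,0,0,-6,1,4,0.9,0,0,0,-6,1,3.9,1,0,0,0,-6]
}}

```text
time: 1.7
tool_pos: [0.5756, -0.158, 0.238]
ee_rot: [[-0.161, 0.987, -0.006], [0.987, 0.161, -0.0], [0.001, -0.006, -1.0]]
contact_force: [-0.1, -0.9, -0.3]
grip_width: 0.0878
```

Emit:
{"fn": "jog_arm", "kwargs": {
  "plan": [1,3.8,1.1,0,0,0,-6,1,3.7,1.3,0,0,0,-6,1,3.6,1.5,0,0,0,-6,1,3.5,1.6,0,0,0,-6,1,3.4,1.8,0,0,0,-6]
}}

```text
time: 2.2
tool_pos: [0.5771, 0.0443, 0.2375]
ee_rot: [[-0.65, 0.76, -0.005], [0.76, 0.65, 0.0], [0.004, -0.004, -1.0]]
contact_force: [0.1, 0.1, -0.0]
grip_width: 0.0877
```

```bash
python3 go1.py
```

```text
[ 0.32  0.38 -0.64  1.74  0.25  1.11  0.31]
[1.0, 2.8, 1.2, 1.4, -0.2, -0.2, -5.1]
[1.0, 2.6, 1.2, 1.4, -0.0, -0.0, -5.2]
[1.0, 2.7, 1.4, 1.3, -0.0, -0.0, -5.1]
[1.0, 2.5, 1.4, 1.4, -0.0, -0.0, -5.1]
[1.0, 2.5, 1.5, 1.4, -0.0, -0.0, -5.2]
[1.0, 2.3, 1.6, 1.4, -0.0, -0.0, -5.1]
[1.0, 2.3, 1.6, 1.3, -0.0, -0.0, -5.2]
[1.0, 2.2, 1.7, 1.4, -0.0, -0.0, -5.1]
[1.0, 2.2, 1.8, 1.4, -0.0, -0.0, -5.1]
[1.0, 2.0, 1.8, 1.4, -0.0, -0.0, -5.2]
```

Emit:
{"fn": "jog_arm", "kwargs": {
  "plan": [1,2.8,1.2,1.3,0,0,-5,1,2.7,1.3,1.3,0,0,-5,1,2.7,1.4,1.3,0,0,-5,1,2.5,1.4,1.3,0,0,-5,1,2.5,1.5,1.3,0,0,-5]
}}

```text
time: 2.7
tool_pos: [0.5167, 0.1884, 0.1728]
ee_rot: [[-0.919, 0.395, -0.0], [0.395, 0.919, 0.002], [0.001, 0.002, -1.0]]
contact_force: [0.6, 0.5, 0.2]
grip_width: 0.0878
```

Emit:
{"fn": "jog_arm", "kwargs": {
  "plan": [1,2.3,1.6,1.3,0,0,-5,1,2.3,1.6,1.3,0,0,-5,1,2.2,1.7,1.3,0,0,-5,1,2.2,1.8,1.3,0,0,-5,1,2.0,1.8,1.3,0,0,-5]
}}

```text
time: 3.2
tool_pos: [0.4254, 0.3001, 0.1055]
ee_rot: [[-0.999, -0.048, 0.001], [-0.048, 0.999, 0.003], [-0.001, 0.003, -1.0]]
contact_force: [-0.4, 0.0, 0.6]
grip_width: 0.0876
```

```bash
python3 - <<'E'
from pl import *
t=snap("top");s=snap("side");save(t,"t1.pkl");save(s,"s1.pkl")
crop(t["pixels"],195,225,265,305,7,"c_t_p1")
crop(s["pixels"],300,290,390,330,8,"c_s_p1")
E
python3 go1.py
```

```text
[-0.06  0.51 -0.85  1.99  0.5   0.86  0.43]
[1.0, -0.8, -1.5, 0.5, 0.2, -0.2, 1.1]
```

View pics/c_t_p1.png

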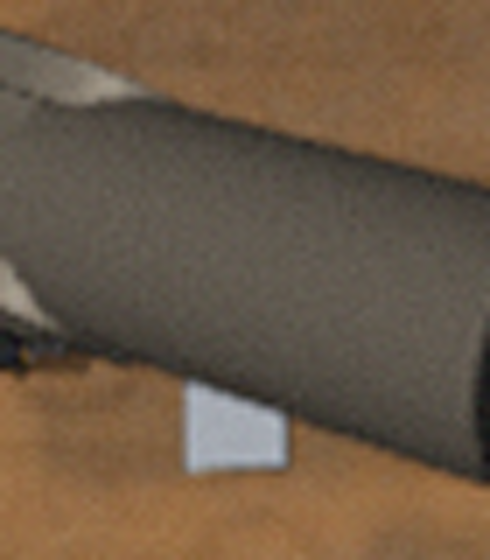

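View pics/c_s_p1.png

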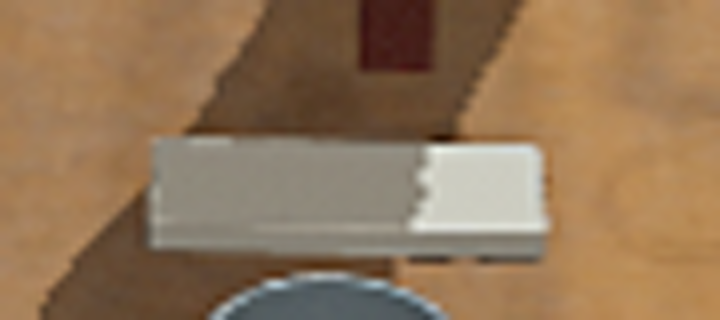

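Run:
```python
from pl import *
s=load("s1.pkl");t=load("t0.pkl")
f=lambda a,b,o,S:[o[0]+(a+.5)/S-.5,o[1]+(b+.5)/S-.5]
cs=[f(a,b,(300,290),8) for a,b in((150,138),(541,145),(547,230),(150,221))]
a=onz(s,cs,.012);print(a.round(4),a.mean(0))
ct=[f(a,b,(200,240),6) for a,b in((125,80),(213,74),(215,312),(131,314))]
b=onz(t,ct,.012);print(b.round(4),b.mean(0))
for m in(a,b): print(m[0]-m[1],m[3]-m[2],m[0]-m[3],m[1]-m[2])
```

```text
[[0.4989 0.2679 0.012 ]
 [0.3673 0.2609 0.012 ]
 [0.3662 0.307  0.012 ]
 [0.4953 0.313  0.012 ]] [0.43193308 0.2871986  0.012     ]
[[0.4937 0.3141 0.012 ]
 [0.497  0.2654 0.012 ]
 [0.3655 0.2611 0.012 ]
 [0.3644 0.3069 0.012 ]] [0.43017105 0.28687541 0.012     ]
[0.13161089 0.00696184 0.        ] [0.12914703 0.00592894 0.        ] [ 0.0036361  -0.04508022  0.        ] [ 0.00117225 -0.04611313  0.        ]
[-0.00326615  0.04865711  0.        ] [-0.00106456  0.04585819  0.        ] [0.12931191 0.0071726  0.        ] [0.13151351 0.00437368 0.        ]
```

Run:
```python
from pl import *
p,R,s=cur()
q=np.array([.431,.287,.003]);Q=Rdown(np.pi/2+.045)
a=np.array([.431,.287,.05])
A=lin(p,R,a,Q,3);B=lin(a,Q,q,Q,4)
for r in rows_from(p,R,A+B,1): print([float(x) for x in r])
```

```text
[1.0, -0.3, -0.5, 1.8, 0.1, -0.1, 0.1]
[1.0, -0.2, -0.5, 1.8, 0.0, -0.0, 0.2]
[1.0, -0.3, -0.5, 1.9, 0.1, -0.1, 0.1]
[1.0, 0.0, -0.0, 1.1, -0.0, 0.0, 0.0]
[1.0, 0.0, -0.0, 1.2, -0.0, 0.0, 0.0]
[1.0, 0.0, -0.0, 1.2, -0.0, 0.0, 0.0]
[1.0, 0.0, -0.0, 1.2, -0.0, 0.0, 0.0]
```

Emit:
{"fn": "jog_arm", "kwargs": {
  "plan": [1,-0.3,-0.6,1.8,0,0,0,1,-0.2,-0.5,1.8,0,0,0,1,-0.3,-0.4,1.8,0,0,0,1,0,0,1.6,0,0,0,1,0,0,1.2,0,0,0]
}}

```text
time: 3.8
tool_pos: [0.4356, 0.2862, 0.022]
ee_rot: [[-0.999, -0.045, 0.003], [-0.045, 0.999, 0.004], [-0.003, 0.004, -1.0]]
contact_force: [-0.2, 0.1, 0.0]
grip_width: 0.0877
```

```bash
cat > to.py <<'E'
from pl import *
def to(q,Q,n,grip=1):
    p,R,s=cur(); print(s["time"],p.round(4),s["contact_force"].round(1),s["joint_pos"].round(2))
    for r in rows_from(p,R,lin(p,R,np.array(q),Q,n),grip): print([float(x) for x in r])
E
python3 -c "
from to import *
to([.431,.287,.003],Rdown(np.pi/2+.045),2)"
```

```text
3.8 [0.4356 0.2862 0.022 ] [-0.2  0.1  0. ] [-0.12  0.63 -0.74  2.03  0.65  0.72  0.35]
[1.0, 0.2, 0.0, 0.9, 0.1, 0.1, 0.0]
[1.0, 0.3, 0.1, 1.0, 0.1, 0.1, 0.0]
```

Emit:
{"fn": "jog_arm", "kwargs": {
  "plan": [1,0.2,0,0.9,0,0,0,1,0.2,0.1,0.9,0,0,0,0.4,0,0,0,0,0,0,0.3,0,0,0,0,0,0,0.3,0,0,0,0,0,0]
}}

```text
time: 4.3
tool_pos: [0.4311, 0.2874, 0.002]
ee_rot: [[-0.999, -0.045, 0.002], [-0.045, 0.999, 0.004], [-0.002, 0.004, -1.0]]
contact_force: [0.4, -0.7, 0.1]
grip_width: 0.0674
```

Emit:
{"fn": "jog_arm", "kwargs": {
  "plan": [0.3,0,0,0,0,0,0,0.3,0,0,0,0,0,0,0.3,0,0,0,0,0,0,0.3,0,0,0,0,0,0,0.3,0,0,0,0,0,0]
}}

```text
time: 4.8
tool_pos: [0.4318, 0.2877, 0.0032]
ee_rot: [[-0.999, -0.045, 0.004], [-0.045, 0.999, 0.005], [-0.004, 0.004, -1.0]]
contact_force: [0.1, -0.0, -1.5]
grip_width: 0.0475
```

```bash
cat > lean.py <<'E'
from to import *
cr=np.array([.646,-.0495,0]);ya=.235
i=np.array([np.cos(ya),np.sin(ya),0]);w=np.array([-i[1],i[0],0]);up=np.array([0,0,1.])
def leanpose(th=47,back=0.,lift=0.,lat=0.,under=.003,rim=.078):
    th=np.radians(th);u=np.cos(th)*i+np.sin(th)*up;m=-np.sin(th)*i+np.cos(th)*up
    R=np.c_[-u,w,-m]
    c=cr-i*(rim+.068/np.tan(th))+u*.065+w*lat
    return c+m*under-i*back+up*lift,R
E
python3 -c "
from lean import *
p,R,s=cur()
h=p+[0,0,.15]
q,Q=leanpose(back=.04,lift=.12)
print(q)
for r in rows_from(p,R,lin(p,R,h,R,4)+lin(h,R,q,Q,11),.3): print([float(x) for x in r])
"
```

```text
[ 0.51055288 -0.08192925  0.16958399]
[0.3, -0.0, 0.0, -3.7, 0.0, -0.0, -0.0]
[0.3, -0.0, 0.0, -3.8, 0.0, -0.0, -0.0]
[0.3, -0.0, 0.0, -3.7, 0.0, -0.0, -0.0]
[0.3, -0.1, 0.1, -3.8, 0.0, -0.0, -0.0]
[0.3, -0.5, -3.4, -0.2, -0.4, -4.2, -0.9]
[0.3, -0.5, -3.4, -0.1, -0.4, -4.3, -1.0]
[0.3, -0.5, -3.4, -0.1, -0.4, -4.2, -0.9]
[0.3, -0.5, -3.4, -0.2, -0.4, -4.2, -1.0]
[0.3, -0.3, -3.4, -0.1, -0.3, -4.3, -0.9]
[0.3, -0.4, -3.5, -0.1, -0.4, -4.2, -1.0]
[0.3, -0.2, -3.4, -0.1, -0.4, -4.3, -0.9]
[0.3, -0.3, -3.4, -0.1, -0.4, -4.2, -1.0]
[0.3, -0.2, -3.5, -0.1, -0.4, -4.2, -0.9]
[0.3, -0.1, -3.4, -0.2, -0.4, -4.3, -0.9]
[0.3, -0.1, -3.4, -0.1, -0.4, -4.2, -1.0]
```

Emit:
{"fn": "jog_arm", "kwargs": {
  "plan": [0.3,0,0,-1.5,0,0,0,0.3,0,0,-3,0,0,0,0.3,0,0,-4,0,0,0,0.3,0,0,-4,0,0,0,0.3,0,0,-2.5,0,0,0]
}}

```text
time: 5.3
tool_pos: [0.4279, 0.2856, 0.1579]
ee_rot: [[-0.999, -0.048, -0.005], [-0.048, 0.999, 0.0], [0.005, 0.001, -1.0]]
contact_force: [0.4, -0.2, -1.4]
grip_width: 0.0477
```

Emit:
{"fn": "jog_arm", "kwargs": {
  "plan": [0.3,-0.5,-3.4,0,0,-4,-1,0.3,-0.5,-3.4,0,0,-4,-1,0.3,-0.5,-3.4,0,0,-4,-1,0.3,-0.5,-3.4,0,0,-4,-1,0.3,-0.5,-3.4,0,0,-4,-1]
}}

```text
time: 5.8
tool_pos: [0.4701, 0.122, 0.1715]
ee_rot: [[-0.923, -0.144, 0.358], [-0.139, 0.989, 0.042], [-0.36, -0.011, -0.933]]
contact_force: [0.3, 0.5, -1.3]
grip_width: 0.0476
```

```bash
python3 -c "
from lean import *
q,Q=leanpose(back=.04,lift=.12)
to(q,Q,6,.3)
print(cur()[2]['grip_width'])
"
```

```text
5.8 [0.4701 0.122  0.1715] [ 0.3  0.5 -1.3] [ 0.37  0.15 -0.88  2.27  0.54  0.49  0.79]
[0.3, -0.1, -3.5, 0.1, -0.6, -4.3, -0.7]
[0.3, -0.1, -3.4, 0.1, -0.5, -4.3, -0.6]
[0.3, -0.1, -3.5, 0.1, -0.6, -4.3, -0.7]
[0.3, 0.0, -3.5, 0.0, -0.6, -4.4, -0.6]
[0.3, 0.1, -3.4, 0.0, -0.6, -4.3, -0.7]
[0.3, 0.1, -3.5, 0.0, -0.5, -4.3, -0.7]
0.047560412695973824
```

Emit:
{"fn": "jog_arm", "kwargs": {
  "plan": [0.3,0,-3.5,0,-0.6,-4.3,-0.7,0.3,0,-3.5,0,-0.6,-4.3,-0.7,0.3,0,-3.5,0,-0.6,-4.3,-0.7,0.3,0,-3.5,0,-0.6,-4.3,-0.7,0.3,0,-3.5,0,-0.6,-4.3,-0.7]
}}

```text
time: 6.3
tool_pos: [0.4799, 0.0053, 0.1561]
ee_rot: [[-0.834, -0.189, 0.519], [-0.176, 0.982, 0.076], [-0.524, -0.028, -0.852]]
contact_force: [0.3, -1.2, -1.7]
grip_width: 0.0478
```

```bash
python3 -c "
from lean import *
q,Q=leanpose(back=.02,lift=.06)
to(q,Q,3,.3)
s=snap('side','lean_a');crop(s['pixels'],230,190,400,300,4,'lean_a2')
"
```

```text
6.3 [0.4799 0.0053 0.1561] [ 0.3 -1.2 -1.7] [ 1.05  0.22 -1.24  2.42  1.15  0.21  0.57]
[0.3, -0.1, -3.0, 2.0, -0.9, -5.1, -0.3]
[0.3, 0.1, -3.0, 1.9, -1.0, -5.2, -0.3]
[0.3, 0.3, -3.0, 1.9, -0.9, -5.1, -0.4]
```

View pics/lean_a.png

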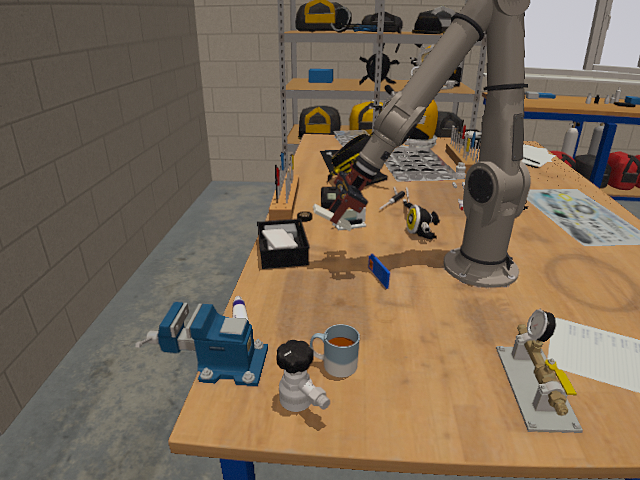

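```bash
cat > kin.py <<'E'
from pl import *
from scipy.optimize import least_squares
import itertools,json,os
def mk(x,sg):
    ts=x[:24].reshape(8,3);psi=x[24]
    def fk(q,full=False):
        R=np.eye(3);p=ts[0].copy();ax='zyzyzyz'
        for k in range(7):
            a=sg[k]*q[k]; 
            c,s=np.cos(a),np.sin(a)
            R=R@(np.array([[c,-s,0],[s,c,0],[0,0,1]]) if ax[k]=='z' else np.array([[c,0,s],[0,1,0],[-s,0,c]]))
            p=p+R@ts[k+1]
        c,s=np.cos(psi),np.sin(psi)
        return p,R@np.array([[c,-s,0],[s,c,0],[0,0,1]])
    return fk
def logst():
    s=bot.get_state(); f="log.json"; L=json.load(open(f)) if os.path.exists(f) else []
    L.append([s["joint_pos"].tolist(),s["tool_pos"].tolist(),s["ee_rot"].tolist(),1.]); json.dump(L,open(f,"w"))
E
cat > fitk.py <<'E'
from kin import *
if not os.path.exists("log.json"):
    D=[[[1.16690421,0.4777813,0.02235404,1.55644431,-0.01147757,1.10928942,-0.08310474],[0.19655657,-0.64512178,0.22169763],[[9.56567340e-01,2.91510670e-01,-6.73221512e-04],[2.91511404e-01,-9.56565908e-01,1.66289077e-03],[-1.59230346e-04,-1.78691875e-03,-9.99998391e-01]],1.],
    [[.73,.39,-.28,1.66,.12,1.12,.02],[.5057,-.3572,.2385],[[0.376,0.927,-0.007],[0.927,-0.376,-0.0],[-0.003,-0.006,-1.0]],.2],
    [[.32,.38,-.64,1.74,.25,1.11,.31],[.5771,.0443,.2375],[[-0.65,0.76,-0.005],[0.76,0.65,0.0],[0.004,-0.004,-1.0]],.2],
    [[-.06,.51,-.85,1.99,.5,.86,.43],[.4254,.3001,.1055],[[-0.999,-0.048,0.001],[-0.048,0.999,0.003],[-0.001,0.003,-1.0]],.2],
    [[-.12,.63,-.74,2.03,.65,.72,.35],[.4356,.2862,.022],[[-0.999,-0.045,0.003],[-0.045,0.999,0.004],[-0.003,0.004,-1.0]],.2],
    [[.37,.15,-.88,2.27,.54,.49,.79],[.4701,.122,.1715],[[-0.923,-0.144,0.358],[-0.139,0.989,0.042],[-0.36,-0.011,-0.933]],.2]]
    json.dump(D,open("log.json","w"))
    logst()
D=json.load(open("log.json"))
best=[]
for s in itertools.product([1,-1],repeat=4):
    sg=[s[0],1,s[1],1,s[2],1,s[3]]
    def res(x):
        fk=mk(x,sg);r=[]
        for q,p,R,wt in D:
            P,Q=fk(np.array(q)); r+=list((P-p)*wt)+list(((Q-np.array(R))*.3*wt).ravel())
        return np.r_[r,(x[:24]-x0[:24])*.002]
    for psi in(0,np.pi/2,np.pi,-np.pi/2):
        x0=np.zeros(25);x0[[2,8,14,23]]=[.3,.4,.4,.25];x0[24]=psi
        o=least_squares(res,x0,method="lm",max_nfev=3000);best.append((o.cost,sg,o.x))
best.sort(key=lambda b:b[0])
for b in best[:3]: print(b[0],b[1],b[2].round(3).tolist())
fk=mk(best[0][2],best[0][1])
for q,p,R,wt in D:
    P,Q=fk(np.array(q));print((P-p).round(4),np.degrees(Ro.from_matrix(Q.T@np.array(R)).magnitude()).round(2))
json.dump([best[0][2].tolist(),best[0][1]],open("kin.json","w"))
E
python3 fitk.py
```

```text
1.2882402714568344e-06 [-1, 1, -1, 1, -1, 1, -1] [0.005, 0.004, 0.295, -0.009, -0.021, -0.005, 0.005, -0.021, 0.463, 0.013, -0.016, 0.063, -0.014, -0.016, 0.434, 0.007, -0.0, 0.034, -0.002, -0.0, 0.037, -0.001, 0.008, 0.287, 1.571]
1.2882402714568498e-06 [-1, 1, -1, 1, -1, 1, -1] [0.005, 0.004, 0.295, -0.009, -0.021, -0.005, 0.005, -0.021, 0.463, 0.013, -0.016, 0.063, -0.014, -0.016, 0.434, 0.007, -0.0, 0.034, -0.002, -0.0, 0.037, -0.001, 0.008, 0.287, 1.571]
1.2882402714568655e-06 [-1, 1, -1, 1, -1, 1, -1] [0.005, 0.004, 0.295, -0.009, -0.021, -0.005, 0.005, -0.021, 0.463, 0.013, -0.016, 0.063, -0.014, -0.016, 0.434, 0.007, -0.0, 0.034, -0.002, -0.0, 0.037, -0.001, 0.008, 0.287, 1.571]
[ 0.  0. -0.] 0.01
[-0.0009 -0.0006  0.0007] 0.7
[ 0.0009  0.     -0.001 ] 0.15
[-0.0026  0.0007  0.0006] 0.33
[ 0.0018  0.0001 -0.0003] 0.41
[ 0.0003 -0.0009  0.0005] 0.25
[-0.  0. -0.] 0.01
```

```bash
cat > ik.py <<'E'
from kin import *
x,sg=json.load(open("kin.json"));fk=mk(np.array(x),sg)
lo=np.array([-2.96,-.34,-1.41,.24,-1.37,.17,-2.96]);hi=np.array([2.96,2.1,1.46,2.44,4.51,1.92,2.96])
def err(q,p,R):
    P,Q=fk(q); return np.r_[(P-p)*10,Ro.from_matrix(Q.T@R).as_rotvec()*3]
def margin(q): return np.min(np.minimum(q-lo,hi-q))
def iks(p,R,n=60,seed=0,q0=None):
    rng=np.random.default_rng(seed);S=[]
    for k in range(n):
        q0_=rng.uniform(lo,hi)
        o=least_squares(err,q0_,args=(p,R),bounds=(lo,hi),max_nfev=60)
        if o.cost<1e-6: S.append(o.x)
    return S
E
cat > chk.py <<'E'
from ik import *
from lean import *
p,R,s=cur()
for th in(45,50):
  for lat in(-.05,0,.05):
    q,Q=leanpose(th,lat=lat)
    S=iks(q,Q,40); S.sort(key=lambda a:-margin(a))
    print("lean",th,lat,len(S),[(round(margin(a),2),a.round(2).tolist()) for a in S[:2]])
E
python3 chk.py
```

```text
lean 45 -0.05 9 [(np.float64(0.09), [1.38, 1.03, -1.3, 2.35, 2.25, 0.51, 0.27]), (np.float64(0.09), [1.37, 1.01, -1.28, 2.35, 2.28, 0.5, 0.23])]
lean 45 0 14 [(np.float64(0.03), [1.33, 1.11, -1.38, 2.41, 2.25, 0.68, 0.23]), (np.float64(0.02), [1.32, 1.07, -1.36, 2.42, 2.28, 0.66, 0.18])]
lean 45 0.05 0 []
lean 50 -0.05 15 [(np.float64(0.07), [1.4, 1.08, -1.29, 2.37, 2.47, 0.52, 0.13]), (np.float64(0.07), [1.38, 1.04, -1.25, 2.37, 2.54, 0.5, 0.03])]
lean 50 0 16 [(np.float64(0.0), [1.37, 1.21, -1.4, 2.44, 2.39, 0.73, 0.22]), (np.float64(0.0), [1.36, 1.19, -1.39, 2.44, 2.41, 0.71, 0.18])]
lean 50 0.05 0 []
```

```bash
cat > sim.py <<'E'
from ik import *
def jac(q):
    e=1e-5;P,Q=fk(q);J=np.zeros((6,7))
    for k in range(7):
        d=q.copy();d[k]+=e;A,B=fk(d);J[:3,k]=(A-P)/e;J[3:,k]=Ro.from_matrix(B@Q.T).as_rotvec()/e
    return J
def step(q,p,R,damp=1e-4,nul=None,kn=0.):
    for _ in range(4):
        P,Q=fk(q);e=np.r_[p-P,Ro.from_matrix(R@Q.T).as_rotvec()]
        J=jac(q);Ji=J.T@np.linalg.inv(J@J.T+damp*np.eye(6))
        dq=Ji@e
        if nul is not None: dq=dq+(np.eye(7)-Ji@J)@(kn*(nul-q))
        q=np.clip(q+dq,lo,hi)
    return q
def sim(q,rows,**k):
    for r in rows:
        P,Q=fk(q);p=P+Q@np.array(r[1:4])/100;R=Q@Ro.from_rotvec(np.radians(r[4:])).as_matrix()
        q=step(q,p,R,**k)
    return q
E
python3 - <<'E'
from sim import *
q0=np.array([1.16690421,0.4777813,0.02235404,1.55644431,-0.01147757,1.10928942,-0.08310474])
A=[[1,4,-0.6,-0.2,0,0,-5],[1,4,-0.5,-0.2,0,0,-5],[1,4,-0.4,-0.2,0,0,-5],[1,4,-0.3,-0.2,0,0,-5],[1,4,-0.2,-0.2,0,0,-5],[1,4.5,-0.1,-0.2,0,0,-5],[1,4.5,0,-0.2,0,0,-5],[1,4.5,0,-0.2,0,0,-5],[1,4.5,0.2,-0.2,0,0,-5],[1,4.5,0.2,-0.2,0,0,-5]]
B=[[1,4,.3,0,0,0,-6],[1,4,.5,0,0,0,-6],[1,4,.7,0,0,0,-6],[1,4,.9,0,0,0,-6],[1,3.9,1,0,0,0,-6],[1,3.8,1.1,0,0,0,-6],[1,3.7,1.3,0,0,0,-6],[1,3.6,1.5,0,0,0,-6],[1,3.5,1.6,0,0,0,-6],[1,3.4,1.8,0,0,0,-6]]
for kw in(dict(),dict(damp=1e-2),dict(nul=q0,kn=.05),dict(nul=(lo+hi)/2,kn=.02)):
    a=sim(q0,A,**kw);print(a.round(2),sim(a,B,**kw).round(2))
print("true [.73 .39 -.28 1.66 .12 1.12 .02]  [.32 .38 -.64 1.74 .25 1.11 .31]")
q=np.array([.37,.15,-.88,2.27,.54,.49,.79])
for kw in(dict(),dict(damp=1e-2)): print(sim(q,[[.3,0,-3.5,0,-.6,-4.3,-.7]]*5,**kw).round(2))
print("true [1.05 .22 -1.24 2.42 1.15 .21 .57]")
E
```

```text
[ 0.74  0.39 -0.28  1.66  0.12  1.12  0.02] [ 0.35  0.38 -0.63  1.72  0.24  1.12  0.3 ]
[ 0.74  0.39 -0.28  1.66  0.12  1.12  0.02] [ 0.35  0.38 -0.63  1.72  0.24  1.12  0.3 ]
[ 0.74  0.39 -0.29  1.66  0.12  1.12  0.02] [ 0.36  0.39 -0.63  1.72  0.25  1.12  0.29]
[ 0.71  0.38 -0.25  1.66  0.1   1.11  0.04] [ 0.31  0.37 -0.57  1.72  0.22  1.11  0.32]
true [.73 .39 -.28 1.66 .12 1.12 .02]  [.32 .38 -.64 1.74 .25 1.11 .31]
[ 1.27  0.19 -1.16  2.44  0.07  0.17  1.88]
[ 0.8   0.11 -0.74  2.44  0.65  0.17  1.2 ]
true [1.05 .22 -1.24 2.42 1.15 .21 .57]
```

```bash
nproc
cat > srch.py <<'E'
from sim import *
from lean import leanpose,i,w,up,cr
from multiprocessing import Pool
def toolR(Rs,beta,sg):
    xs,ys,zs=Rs.T; z=-np.cos(beta)*zs+np.sin(beta)*xs; y=sg*ys; return np.c_[np.cross(y,z),y,z]
def final(phi,dip,beta,sg,gx,Lp,gz=0.):
    z=np.array([np.cos(phi)*np.cos(dip),np.sin(phi)*np.cos(dip),-np.sin(dip)])
    ys=np.array([np.cos(phi)*np.sin(dip),np.sin(phi)*np.sin(dip),np.cos(dip)])  # up-ish, perp to z
    # z=-cosb zs+sinb xs ; find xs,zs: with e=ys x z
    e=np.cross(ys,z)   # for beta=0: zs=-z, xs=ys x zs=-e
    xs=np.sin(beta)*z-np.cos(beta)*e; zs=np.cross(xs,ys)
    Rs=np.c_[xs,ys,zs]; c=Lp-xs*.0475
    return c+xs*gx+zs*gz, toolR(Rs,beta,sg), Rs
yw=.372
RsP=np.c_[[np.cos(yw),np.sin(yw),0],[-np.sin(yw),np.cos(yw),0],[0,0,1.]]
def one(a):
    phi,dip,beta,sg,lat=a
    c=leanpose(47,lat=lat,under=.006-.0)[0]  # approx mid
    Lp=c+np.array([0,0,.10])
    gx=-.005+.010*np.sin(beta)
    p,R,Rs=final(phi,dip,beta,sg,gx,Lp)
    S=iks(p,R,14); 
    if not S: return a,-1,None
    b=max(S,key=margin); return a,margin(b),b
if __name__=="__main__":
    L=[(np.radians(f),np.radians(d),np.radians(b),sg,lat) for f in range(-180,180,30) for d in(38,) for b in(-30,0,30) for sg in(1,-1) for lat in(-.03,)]
    with Pool() as P: r=P.map(one,L)
    r.sort(key=lambda k:-k[1])
    for a,m,b in r[:22]: print(np.degrees(a[:3]).round(),a[3:],round(m,2),b.round(2))
    print(len([1 for k in r if k[1]>0]),len(r))
    for sg in(1,-1):
        for b in(-30,0,30):
            T=toolR(RsP,np.radians(b),sg);p=np.array([.4221,-.2689,.038])
            S=iks(p,T,20); m=max(S,key=margin) if S else None
            print("pick",sg,b,None if m is None else (margin(m).round(2),m.round(2)))
E
time python3 srch.py
```

```text
4
[90. 38. 30.] (1, -0.03) 0.67 [ 1.05  0.76 -0.74  1.71 -0.37  1.22  2.14]
[90. 38. 30.] (-1, -0.03) 0.66 [ 0.9   0.67 -0.5   1.76 -0.53  1.26 -0.85]
[90. 38.  0.] (-1, -0.03) 0.62 [ 0.91  0.67 -0.51  1.82 -0.53  1.21 -0.83]
[-90.  38.   0.] (-1, -0.03) 0.61 [-0.46  0.63  0.12  1.83  0.83  1.23  0.71]
[-90.  38.  30.] (-1, -0.03) 0.6 [-0.5   0.6   0.12  1.84  0.8   1.25  0.71]
[-120.   38.    0.] (-1, -0.03) 0.58 [-0.73  0.95  0.83  1.58  0.12  1.34  1.01]
[-120.   38.    0.] (1, -0.03) 0.58 [-0.72  0.9   0.77  1.61  0.17  1.34 -2.19]
[-90.  38. -30.] (-1, -0.03) 0.57 [-0.62  0.68  0.38  1.87  0.73  1.07  0.78]
[-120.   38.  -30.] (-1, -0.03) 0.55 [-0.51  0.82  0.46  1.6   0.38  1.37  0.77]
[-120.   38.  -30.] (1, -0.03) 0.55 [-0.5   0.8   0.42  1.64  0.4   1.37 -2.41]
[-120.   38.   30.] (-1, -0.03) 0.54 [-0.8   0.97  0.92  1.57  0.06  1.37  1.06]
[-90.  38. -30.] (1, -0.03) 0.53 [-0.6   0.65  0.33  1.91  0.76  1.08 -2.4 ]
[-120.   38.   30.] (1, -0.03) 0.52 [-0.72  0.86  0.71  1.59  0.21  1.4  -2.24]
[-90.  38.  30.] (1, -0.03) 0.51 [-0.51  0.58  0.13  1.88  0.8   1.25 -2.45]
[-90
[... 482 characters left out ...]
03) 0.32 [ 0.91  0.51 -0.45  2.12 -1.01  0.85  2.37]
[60. 38.  0.] (-1, -0.03) 0.32 [ 1.28  0.64 -0.91  2.12 -0.7   0.68 -1.03]
63 72
pick 1 -30 (np.float64(0.61), array([ 0.55,  0.71, -0.43,  1.83,  0.56,  1.21,  1.74]))
pick 1 0 (np.float64(0.39), array([ 1.2 ,  0.68, -0.98,  2.05,  0.78,  0.84,  1.7 ]))
pick 1 30 (np.float64(0.21), array([ 1.69,  0.84, -1.2 ,  2.23,  0.89,  0.39,  1.88]))
pick -1 -30 (np.float64(0.6), array([ 0.71,  0.73, -0.62,  1.84,  0.67,  1.29, -1.48]))
pick -1 0 (np.float64(0.36), array([ 1.11,  0.59, -0.82,  2.08,  0.65,  0.74, -1.32]))
pick -1 30 (np.float64(0.18), array([ 1.69,  0.82, -1.16,  2.24,  0.83,  0.35, -1.18]))
real	1m32.688s
user	4m18.044s
sys	0m0.251s
```

```bash
cat > s2.py <<'E'
from sim import *
import lean
from lean import *
from multiprocessing import Pool
def Rtilt(yaw,f):  # jaws horizontal, y azimuth yaw+90, tool tilted forward (along yaw) by f rad from down
    i_=np.array([np.cos(yaw),np.sin(yaw),0]);y=np.array([-i_[1],i_[0],0]);z=np.sin(f)*i_-np.cos(f)*up
    return np.c_[np.cross(y,z),y,z]
def job(a):
    n,p,R=a; S=iks(np.array(p),R,30); S.sort(key=lambda q:-margin(q)); return n,len(S),[(margin(b).round(2),b.round(2).tolist()) for b in S[:3]]
if __name__=="__main__":
    J=[]
    for f in(0,10,20,30):
        for lat in(-.03,.02):
            c=leanpose(47,lat=lat)[0]; J.append((("lean",f,lat),c,Rtilt(ya,np.radians(f))))
    for al in(20,30,40): 
        J.append((("regrasp",al),(.48,.17,.007),Rtilt(.15,-np.radians(al))))
    with Pool() as P:
        for r in P.map(job,J): print(*r)
E
python3 s2.py
```

```text
('lean', 0, -0.03) 7 [(np.float64(0.52), [0.43, 0.57, -0.48, 1.92, 0.38, 0.74, 1.54]), (np.float64(0.51), [0.37, 0.56, -0.4, 1.93, 0.32, 0.72, 1.59]), (np.float64(0.51), [0.34, 0.55, -0.36, 1.93, 0.29, 0.71, 1.61])]
('lean', 0, 0.02) 7 [(np.float64(0.5), [0.67, 0.69, -0.91, 1.94, 0.71, 0.87, 1.18]), (np.float64(0.46), [0.22, 0.52, -0.32, 1.98, 0.25, 0.68, 1.55]), (np.float64(0.46), [0.22, 0.52, -0.31, 1.98, 0.24, 0.68, 1.56])]
('lean', 10, -0.03) 9 [(np.float64(0.36), [0.57, 0.54, -0.6, 2.04, 0.49, 0.53, 1.46]), (np.float64(0.33), [0.51, 0.52, -0.52, 2.04, 0.41, 0.5, 1.53]), (np.float64(0.31), [0.93, 0.75, -1.1, 2.01, 0.95, 0.78, 1.11])]
('lean', 10, 0.02) 11 [(np.float64(0.36), [0.57, 0.54, -0.7, 2.08, 0.62, 0.54, 1.25]), (np.float64(0.36), [0.54, 0.53, -0.67, 2.08, 0.59, 0.53, 1.28]), (np.float64(0.32), [0.85, 0.72, -1.09, 2.06, 0.96, 0.75, 1.0])]
('lean', 20, -0.03) 7 [(np.float64(0.17), [0.76, 0.55, -0.76, 2.15, 0.82, 0.34, 1.2]), (np.float64(0.15), [0.73, 0.54, -0.73, 2.15, 0.78, 0.32, 1.23]), (np.float64(0.1), [0.62, 0.5, -0.59, 2.16, 0.59, 0.27, 1.39])]
('lean', 20, 0.02) 13 [
[... 572 characters left out ...]
t64(0.09), [0.83, 0.57, -0.9, 2.31, 1.85, 0.26, 0.14])]
('regrasp', 20) 8 [(np.float64(0.65), [0.02, 0.77, -0.6, 1.79, 0.33, 1.04, 1.0]), (np.float64(0.64), [-0.06, 0.74, -0.48, 1.8, 0.24, 1.02, 1.07]), (np.float64(0.6), [-0.45, 0.68, 0.04, 1.84, -0.14, 0.96, 1.41])]
('regrasp', 30) 7 [(np.float64(0.73), [-0.41, 0.78, 0.02, 1.71, -0.15, 1.17, 1.42]), (np.float64(0.73), [-0.43, 0.78, 0.04, 1.71, -0.16, 1.17, 1.43]), (np.float64(0.69), [-0.04, 0.85, -0.52, 1.67, 0.22, 1.23, 1.09])]
('regrasp', 40) 11 [(np.float64(0.55), [-0.27, 0.89, -0.16, 1.56, -0.05, 1.37, 1.32]), (np.float64(0.54), [-0.22, 0.9, -0.24, 1.55, 0.0, 1.38, 1.28]), (np.float64(0.54), [-0.22, 0.9, -0.25, 1.55, 0.01, 1.38, 1.27])]
```

```bash
cat > path1.py <<'E'
from s2 import *
def run(q,wps,verbose=True):
    P,Q=fk(q);p,R=P,Q
    for name,pp,RR in wps:
        pl=lin(p,R,np.array(pp),RR); mm=9;e=0
        for a,b in pl:
            q=step(q,a,b); mm=min(mm,margin(q)); P,Q=fk(q); e=max(e,np.linalg.norm(P-a))
        p,R=np.array(pp),RR
        print(name,len(pl),"minmargin",mm.round(2),"err",e.round(4),q.round(2))
    return q
if __name__=="__main__":
    _,_,s=cur();q=s["joint_pos"]
    yw=.12;r=(.48,.18)
    al=np.radians(37)
    L,LR=leanpose(47)[0],Rtilt(ya,np.radians(10))
    up_=np.array([0,0,1.])
    for yw,r in((.12,(.48,.18)),(.12,(.50,.15)),(.12,(.46,.22))):
      print(yw,r)
      run(q,[("back",(r[0],r[1],.15),Rtilt(yw,0)),("down",(r[0],r[1],.004),Rtilt(yw,0)),("up",(r[0],r[1],.06),Rtilt(yw,0)),("tilt",(r[0]+.02,r[1],.06),Rtilt(yw,-al)),("regr",(r[0],r[1],.008),Rtilt(yw,-al)),("lift",(r[0],r[1],.16),Rtilt(yw,-al)),("pre",L+up_*.10-i*.05,LR),("lean",L,LR)])
E
python3 path1.py
```

```text
0.12 (0.48, 0.18)
back 5 minmargin 0.1 err 0.0 [ 0.45  0.6  -1.21  1.95  0.66  1.06  0.64]
down 4 minmargin 0.25 err 0.0 [ 0.29  0.78 -1.    2.04  0.91  0.85  0.44]
up 2 minmargin 0.33 err 0.0 [ 0.35  0.71 -1.08  2.01  0.8   0.93  0.52]
tilt 5 minmargin 0.33 err 0.0 [ 0.21  1.06 -1.    1.48  0.48  1.59  0.82]
regr 2 minmargin 0.38 err 0.0 [ 0.21  1.11 -0.97  1.54  0.51  1.5   0.81]
lift 4 minmargin 0.24 err 0.0 [ 0.25  0.93 -1.07  1.5   0.38  1.68  0.8 ]
pre 7 minmargin 0.09 err 0.0 [ 1.14  0.57 -1.32  2.08  0.73  0.85  1.24]
lean 3 minmargin 0.18 err 0.0 [ 0.88  0.72 -1.08  2.04  0.95  0.75  1.05]
0.12 (0.5, 0.15)
back 5 minmargin 0.11 err 0.0 [ 0.5   0.61 -1.2   1.93  0.66  1.07  0.71]
down 4 minmargin 0.26 err 0.0 [ 0.35  0.79 -1.    2.01  0.91  0.86  0.52]
up 2 minmargin 0.33 err 0.0 [ 0.41  0.72 -1.08  1.99  0.8   0.94  0.6 ]
tilt 5 minmargin 0.3 err 0.0 [ 0.24  1.06 -0.98  1.45  0.49  1.62  0.88]
regr 2 minmargin 0.35 err 0.0 [ 0.24  1.11 -0.96  1.51  0.52  1.53  0.86]
lift 4 minmargin 0.21 err 0.0 [ 0.28  0.93 -1.04  1.47  0.4   1.71  0.86]
pre 7 minmargin 0.1 err 0.0 [ 1.13  0.56 -1.31  2.08  0.71  0.84  1.25]
lean 3 minmargin 0.19 err 0.0 [ 0.87  0.72 -1.07  2.04  0.94  0.74  1.06]
0.12 (0.46, 0.22)
back 5 minmargin 0.09 err 0.0 [ 0.37  0.6  -1.22  1.96  0.66  1.06  0.54]
down 4 minmargin 0.24 err 0.0 [ 0.21  0.78 -1.01  2.04  0.91  0.85  0.35]
up 2 minmargin 0.32 err 0.0 [ 0.27  0.71 -1.09  2.02  0.81  0.93  0.43]
tilt 5 minmargin 0.32 err 0.0 [ 0.17  1.06 -1.02  1.5   0.46  1.56  0.76]
regr 2 minmargin 0.4 err 0.0 [ 0.16  1.11 -1.    1.56  0.5   1.47  0.74]
lift 4 minmargin 0.27 err 0.0 [ 0.21  0.94 -1.1   1.52  0.37  1.65  0.73]
pre 7 minmargin 0.07 err 0.0 [ 1.15  0.58 -1.34  2.07  0.74  0.87  1.23]
lean 3 minmargin 0.16 err 0.0 [ 0.89  0.74 -1.1   2.04  0.97  0.76  1.04]
```

```bash
cat > st.py <<'E'
import sys
from s2 import *
from to import *
r=(.49,.165);yw=.12;al=np.radians(37)
def goto(x,y,z,R,n,g): to([x,y,z],R,n,g)
E
python3 -c "
from st import *
goto(*r,.14,Rtilt(yw,0),5,.3)"
```

```text
6.35 [ 4.792e-01 -1.000e-04  1.546e-01] [-0.9 -2.5 -2.2] [ 1.06  0.22 -1.24  2.42  1.16  0.21  0.56]
[0.3, -0.6, 3.2, 0.6, -0.1, 6.3, 0.8]
[0.3, -0.6, 3.2, 0.5, -0.2, 6.3, 0.9]
[0.3, -0.6, 3.3, 0.5, -0.1, 6.3, 0.8]
[0.3, -0.7, 3.2, 0.4, -0.1, 6.3, 0.8]
[0.3, -0.6, 3.2, 0.4, -0.1, 6.3, 0.9]
```

Emit:
{"fn": "jog_arm", "kwargs": {
  "plan": [0.3,-0.6,3.2,0.5,0,6.3,0.8,0.3,-0.6,3.2,0.5,0,6.3,0.8,0.3,-0.6,3.3,0.5,0,6.3,0.8,0.3,-0.6,3.3,0.5,0,6.3,0.8,0.3,-0.6,3.3,0.5,0,6.3,0.8]
}}

```text
time: 6.85
tool_pos: [0.4818, 0.1597, 0.1356]
ee_rot: [[-0.994, -0.101, -0.033], [-0.1, 0.995, -0.025], [0.035, -0.022, -0.999]]
contact_force: [1.6, -0.9, -0.7]
grip_width: 0.0478
```

```bash
python3 -c "
from st import *
goto(*r,.004,Rtilt(yw,0),5,.3)"
```

```text
6.85 [0.4818 0.1597 0.1356] [ 1.6 -0.9 -0.7] [ 0.45  0.63 -1.19  1.95  0.66  1.08  0.63]
[0.3, -0.3, 0.1, 2.6, -0.2, -0.4, -0.2]
[0.3, -0.2, 0.2, 2.6, -0.3, -0.4, -0.2]
[0.3, -0.2, 0.1, 2.7, -0.2, -0.4, -0.3]
[0.3, -0.3, 0.1, 2.6, -0.3, -0.4, -0.2]
[0.3, -0.2, 0.1, 2.6, -0.2, -0.4, -0.2]
```

Emit:
{"fn": "jog_arm", "kwargs": {
  "plan": [0.3,-0.3,0.1,3.5,-0.4,-0.6,-0.2,0.3,-0.3,0.2,3.5,-0.4,-0.6,-0.2,0.3,-0.2,0.2,3,-0.4,-0.6,-0.2,0.3,-0.3,0.1,1.8,-0.2,-0.4,-0.2,0.3,-0.1,0,0.6,0,0,0]
}}

```text
time: 7.35
tool_pos: [0.4921, 0.1794, 0.0117]
ee_rot: [[-0.992, -0.124, -0.004], [-0.124, 0.992, 0.012], [0.002, 0.013, -1.0]]
contact_force: [-0.2, 0.0, -1.1]
grip_width: 0.0477
```

```bash
python3 -c "
from st import *
goto(*r,.003,Rtilt(yw,0),1,.3)"
```

```text
7.35 [0.4921 0.1794 0.0117] [-0.2  0.  -1.1] [ 0.31  0.79 -1.02  2.02  0.89  0.87  0.47]
[0.3, 0.4, -1.4, 0.9, 0.7, -0.1, 0.2]
```

Emit:
{"fn": "jog_arm", "kwargs": {
  "plan": [0.3,0,0,0.5,0.7,-0.1,0,0.3,0,0,0.4,0,0,0,0.3,0,0,0.1,0,0,0,1,0,0,0,0,0,0,1,0,0,0,0,0,0]
}}

```text
time: 7.85
tool_pos: [0.4933, 0.1809, 0.0048]
ee_rot: [[-0.992, -0.124, 0.002], [-0.124, 0.992, -0.0], [-0.002, -0.0, -1.0]]
contact_force: [-0.5, 0.5, -0.3]
grip_width: 0.0602
```

Emit:
{"fn": "jog_arm", "kwargs": {
  "plan": [1,0,0,0,0,0,0,1,0,0,0,0,0,0,1,0,0,-1.5,0,0,0,1,0,0,-2,0,0,0,1,0,0,-2,0,0,0]
}}

```text
time: 8.35
tool_pos: [0.4923, 0.1803, 0.0622]
ee_rot: [[-0.992, -0.124, -0.001], [-0.124, 0.992, -0.001], [0.001, -0.001, -1.0]]
contact_force: [-0.4, 0.5, -1.2]
grip_width: 0.0878
```

```bash
python3 -c "
from st import *
goto(.512,.179,.05,Rtilt(yw,-al),5,1)"
```

```text
8.35 [0.4923 0.1803 0.0622] [-0.4  0.5 -1.2] [ 0.35  0.72 -1.09  1.99  0.81  0.95  0.53]
[1.0, -0.4, -0.1, 0.2, -0.0, 7.4, 0.0]
[1.0, -0.4, -0.0, 0.2, -0.1, 7.4, 0.1]
[1.0, -0.5, -0.1, 0.2, 0.0, 7.4, 0.0]
[1.0, -0.4, -0.1, 0.1, -0.0, 7.3, 0.1]
[1.0, -0.5, -0.1, -0.0, -0.0, 7.4, 0.0]
```

Emit:
{"fn": "jog_arm", "kwargs": {
  "plan": [1,-0.4,0,0.2,0,7.4,0,1,-0.4,0,0.2,0,7.4,0,1,-0.5,0,0.2,0,7.4,0,1,-0.4,0,0.1,0,7.4,0,1,-0.5,0,0,0,7.4,0]
}}

```text
time: 8.85
tool_pos: [0.5123, 0.1845, 0.0634]
ee_rot: [[-0.784, -0.131, -0.607], [-0.108, 0.991, -0.075], [0.612, 0.007, -0.791]]
contact_force: [0.8, 1.0, 1.1]
grip_width: 0.0878
```

```bash
python3 -c "
from st import *
s=snap('side');save(s,'s2.pkl');crop(s['pixels'],260,200,420,320,5,'regr')
t=snap('top');save(t,'t2.pkl');crop(t['pixels'],200,180,320,280,5,'regrt')
goto(.4925,.181,.008,Rtilt(.124,-al),3,1)"
```

```text
8.95 [0.513  0.1839 0.0591] [ 0.3 -0.4  0.4] [ 0.2   1.08 -1.    1.45  0.48  1.62  0.83]
[1.0, -0.5, -0.0, 1.8, 0.0, -0.3, 0.1]
[1.0, -0.5, -0.0, 1.7, 0.1, -0.2, 0.1]
[1.0, -0.5, -0.0, 1.8, 0.0, -0.3, 0.1]
```

View pics/regr.png

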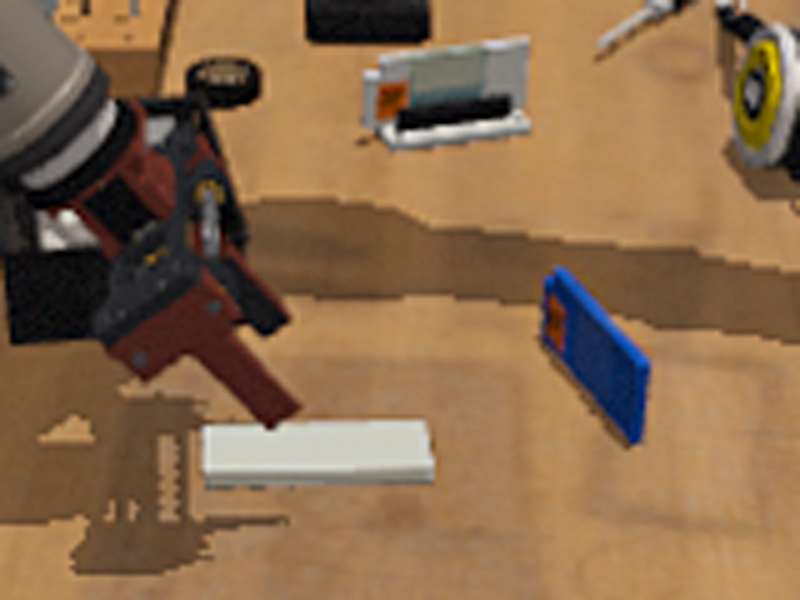

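View pics/regrt.png

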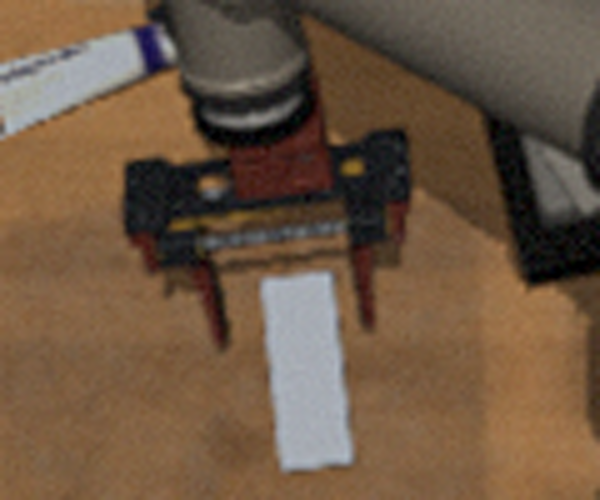

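Emit:
{"fn": "jog_arm", "kwargs": {
  "plan": [1,-0.5,0,1.8,0,-0.3,0,1,-0.5,0,1.7,0,-0.2,0,1,-0.5,0,1.6,0,-0.3,0,1,0,0,0,0,0,0,0.3,0,0,0,0,0,0]
}}

```text
time: 9.45
tool_pos: [0.4936, 0.1843, 0.0139]
ee_rot: [[-0.799, -0.129, -0.588], [-0.112, 0.992, -0.066], [0.591, 0.013, -0.806]]
contact_force: [-0.1, -0.3, 0.7]
grip_width: 0.0832
```

```bash
python3 -c "
from st import *
goto(.4925,.181,.009,Rtilt(.124,-al),1,.3)"
```

```text
9.45 [0.4936 0.1843 0.0139] [-0.1 -0.3  0.7] [ 0.21  1.11 -0.99  1.52  0.52  1.51  0.81]
[0.3, -0.2, -0.3, 0.5, 0.4, 0.7, 0.7]
```

Emit:
{"fn": "jog_arm", "kwargs": {
  "plan": [0.5,-0.2,-0.3,0.5,0.4,0.7,0.7,0.3,0,0,0,0,0,0,0.3,0,0,0,0,0,0,0.3,0,0,0,0,0,0,0.3,0,0,0,0,0,0]
}}

```text
time: 9.95
tool_pos: [0.4946, 0.1818, 0.0119]
ee_rot: [[-0.796, -0.122, -0.593], [-0.098, 0.993, -0.072], [0.597, 0.001, -0.802]]
contact_force: [-0.1, -0.0, -1.9]
grip_width: 0.0469
```

Emit:
{"fn": "jog_arm", "kwargs": {
  "plan": [0.3,0,0,0,0,0,0,0.3,0,0,0,0,0,0,0.3,0,0,0,0,0,0,0.3,0,0,0,0,0,0,0.3,0,0,0,0,0,0]
}}

```text
time: 10.45
tool_pos: [0.4946, 0.1818, 0.0119]
ee_rot: [[-0.796, -0.122, -0.593], [-0.099, 0.992, -0.072], [0.597, 0.001, -0.802]]
contact_force: [-1.2, -0.8, -0.6]
grip_width: 0.0466
```

```bash
python3 -c "
from st import *
s=snap('side');crop(s['pixels'],260,200,420,320,5,'grip2')
goto(.493,.181,.15,Rtilt(.124,-al),4,.3)"
```

```text
10.5 [0.4946 0.1818 0.0119] [ 0.2  0.6 -0.4] [ 0.21  1.11 -0.98  1.52  0.52  1.52  0.81]
[0.3, 2.1, -0.0, -2.7, 0.0, 0.1, -0.0]
[0.3, 2.1, -0.0, -2.8, 0.0, 0.1, -0.0]
[0.3, 2.1, -0.0, -2.7, 0.1, 0.0, -0.0]
[0.3, 2.1, -0.1, -2.8, -0.0, 0.1, -0.0]
```

View pics/grip2.png

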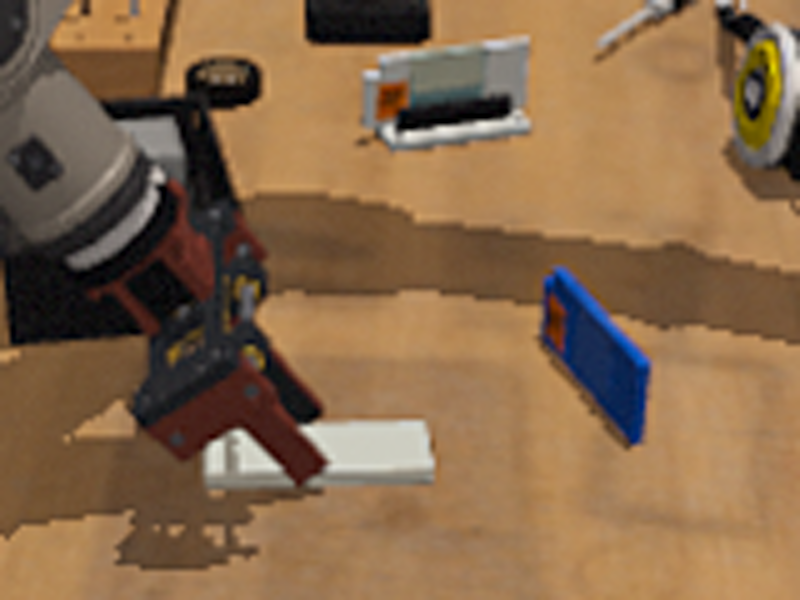

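Emit:
{"fn": "jog_arm", "kwargs": {
  "plan": [0.75,0,0,0,0,0,0,0.75,0,0,0,0,0,0,0.75,0.2,0,0.5,0,0,0,0.3,0,0,0,0,0,0,0.3,0,0,0,0,0,0]
}}

```text
time: 11.0
tool_pos: [0.4895, 0.1814, 0.0088]
ee_rot: [[-0.796, -0.122, -0.593], [-0.099, 0.992, -0.072], [0.597, 0.001, -0.802]]
contact_force: [0.5, 0.3, 0.1]
grip_width: 0.0529
```

Emit:
{"fn": "jog_arm", "kwargs": {
  "plan": [0.3,0,0,0,0,0,0,0.3,0,0,0,0,0,0,0.3,0,0,0,0,0,0,0.3,0,0,0,0,0,0,0.3,0,0,0,0,0,0]
}}

```text
time: 11.5
tool_pos: [0.4894, 0.1813, 0.0088]
ee_rot: [[-0.796, -0.122, -0.593], [-0.099, 0.992, -0.072], [0.598, 0.001, -0.802]]
contact_force: [1.2, -0.5, -0.5]
grip_width: 0.0472
```

```bash
cat > st2.py <<'E'
from st import *
G=json.load(open("grip.json")) if os.path.exists("grip.json") else None
def panelpose(th,back=0,lift=0,lat=0,rim=.078):
    th=np.radians(th);u=np.cos(th)*i+np.sin(th)*up;m=-np.sin(th)*i+np.cos(th)*up
    return cr-i*(rim+.068/np.tan(th))+u*.065+w*lat-i*back+up*lift, np.c_[u,w,m]
def toolfor(c,Rp):
    Rt=Rp@np.array(G["R"]).T   # R_panel = R_tool @ Rtp
    return c-Rt@np.array(G["t"]),Rt
E
python3 - <<'E'
import json
from st import *
p,R,s=cur();y=.123
Rp=np.array([[np.cos(y),-np.sin(y),0],[np.sin(y),np.cos(y),0],[0,0,1]])
G=dict(R=(R.T@Rp).tolist(),t=(R.T@(np.array([.493,.181,0])-p)).tolist());json.dump(G,open("grip.json","w"));print(G)
E
python3 - <<'E'
from st2 import *
from path1 import run
_,_,s=cur();q=s["joint_pos"]
P,Q=fk(q)
L=[("lift",P+up*.13,Q)]
for n,b,l in(("pre",.05,.10),("pre2",.015,.015),("lean",0,0)):
    L.append((n,)+toolfor(*panelpose(47,b,l)))
for a in L: print(a[0],np.array(a[1]).round(4))
print(np.degrees(np.arcsin(L[-1][2][:2,2]@i[:2])))
run(q,L)
to(P+up*.13,Q,4,.3)
E
```

```text
{'R': [[-0.8018493073142728, -0.00044240867181401196, 0.5975261438917866], [0.00023674847231444662, 0.9999994121825031, 0.0010581043469891729], [-0.597526260770003, 0.0009899036394338272, -0.8018487312336429]], 't': [-0.008103404648354018, -0.00075871563529666, 0.004924118150479968]}
lift [0.4839 0.1825 0.1395]
pre [ 0.4942 -0.0851  0.1509]
pre2 [ 0.5282 -0.0769  0.0659]
lean [ 0.5428 -0.0734  0.0509]
10.307040169213046
lift 3 minmargin 0.26 err 0.0 [ 0.25  0.96 -1.07  1.5   0.41  1.66  0.8 ]
pre 7 minmargin 0.06 err 0.0 [ 1.17  0.57 -1.35  2.09  0.73  0.85  1.24]
pre2 3 minmargin 0.14 err 0.0 [ 0.95  0.69 -1.14  2.08  0.93  0.75  1.07]
lean 1 minmargin 0.31 err 0.0 [ 0.9   0.72 -1.1   2.06  0.96  0.75  1.04]
11.5 [0.4894 0.1813 0.0088] [ 1.2 -0.5 -0.5] [ 0.21  1.11 -0.98  1.53  0.52  1.51  0.8 ]
[0.3, 2.1, 0.0, -2.5, -0.0, 0.0, -0.0]
[0.3, 2.0, 0.1, -2.6, -0.0, -0.0, -0.0]
[0.3, 2.1, 0.0, -2.5, -0.0, -0.0, -0.0]
[0.3, 2.0, 0.1, -2.6, -0.0, -0.0, -0.0]
```

Emit:
{"fn": "jog_arm", "kwargs": {
  "plan": [0.3,1.4,0,-1.7,0,0,0,0.3,2.1,0,-2.6,0,0,0,0.3,2.1,0,-2.6,0,0,0,0.3,2.1,0,-2.6,0,0,0,0.3,0.6,0,-0.8,0,0,0]
}}

```text
time: 12.0
tool_pos: [0.4832, 0.1807, 0.1486]
ee_rot: [[-0.795, -0.123, -0.594], [-0.099, 0.992, -0.073], [0.599, 0.001, -0.801]]
contact_force: [0.5, 0.2, -0.1]
grip_width: 0.0475
```

Run:
```python
from st2 import *
to(*toolfor(*panelpose(47,.05,.10)),9,.3)
```

```text
12.0 [0.4832 0.1807 0.1486] [ 0.5  0.2 -0.1] [ 0.25  0.94 -1.08  1.51  0.4   1.67  0.8 ]
[0.3, 0.2, -2.9, 0.1, 0.2, -5.2, -0.7]
[0.3, 0.3, -3.0, 0.1, 0.1, -5.3, -0.7]
[0.3, 0.3, -2.9, 0.1, 0.2, -5.2, -0.7]
[0.3, 0.3, -3.0, 0.1, 0.2, -5.2, -0.8]
[0.3, 0.4, -2.9, 0.0, 0.1, -5.2, -0.7]
[0.3, 0.5, -2.9, 0.1, 0.2, -5.3, -0.7]
[0.3, 0.4, -2.9, -0.1, 0.2, -5.2, -0.7]
[0.3, 0.5, -2.9, -0.0, 0.2, -5.2, -0.7]
[0.3, 0.6, -2.9, -0.1, 0.1, -5.2, -0.7]
```

Emit:
{"fn": "jog_arm", "kwargs": {
  "plan": [0.3,0.3,-3,0,0,-5.2,-0.7,0.3,0.3,-3,0,0,-5.2,-0.7,0.3,0.3,-3,0,0,-5.2,-0.7,0.3,0.3,-3,0,0,-5.2,-0.7,0.3,0.4,-3,0,0,-5.2,-0.7]
}}

```text
time: 12.5
tool_pos: [0.4921, 0.0317, 0.1549]
ee_rot: [[-0.967, -0.19, -0.169], [-0.192, 0.981, -0.005], [0.167, 0.028, -0.986]]
contact_force: [0.4, -0.7, -1.5]
grip_width: 0.0471
```

Run:
```python
from st2 import *
to(*toolfor(*panelpose(47,.05,.10)),4,.3)
```

```text
12.5 [0.4921 0.0317 0.1549] [ 0.4 -0.7 -1.5] [ 0.71  0.68 -1.23  1.87  0.59  1.25  1.02]
[0.3, 0.5, -2.9, 0.1, 0.4, -5.0, -0.6]
[0.3, 0.5, -2.9, 0.1, 0.4, -4.9, -0.7]
[0.3, 0.6, -2.8, 0.0, 0.3, -5.0, -0.6]
[0.3, 0.6, -2.9, 0.0, 0.4, -5.0, -0.7]
```

Emit:
{"fn": "jog_arm", "kwargs": {
  "plan": [0.3,0.5,-2.9,0,0.4,-5,-0.6,0.3,0.5,-2.9,0,0.4,-5,-0.6,0.3,0.6,-2.9,0,0.4,-5,-0.6,0.3,0.6,-2.8,0,0.4,-5,-0.6,0.3,0,0,0,0,0,0]
}}

```text
time: 13.0
tool_pos: [0.4889, -0.0967, 0.1519]
ee_rot: [[-0.957, -0.225, 0.186], [-0.222, 0.974, 0.034], [-0.188, -0.009, -0.982]]
contact_force: [0.4, -0.4, -1.3]
grip_width: 0.0476
```

Run:
```python
from st2 import *
s=snap('side');save(s,"s3.pkl");crop(s['pixels'],230,160,390,280,5,'pre_s')
t=snap('top');save(t,"t3.pkl");crop(t['pixels'],280,160,400,260,5,'pre_t')
to(*toolfor(*panelpose(47,.02,.02)),4,.3)
```

```text
13.1 [ 0.4914 -0.0919  0.1535] [ 1.1  0.1 -1.4] [ 1.19  0.54 -1.35  2.11  0.72  0.82  1.25]
[0.3, -0.4, 0.2, 2.2, -0.1, 0.2, -0.0]
[0.3, -0.5, 0.1, 2.2, -0.1, 0.1, -0.1]
[0.3, -0.5, 0.2, 2.2, -0.2, 0.2, 0.0]
[0.3, -0.4, 0.1, 2.1, -0.1, 0.2, -0.0]
```

View pics/pre_s.png

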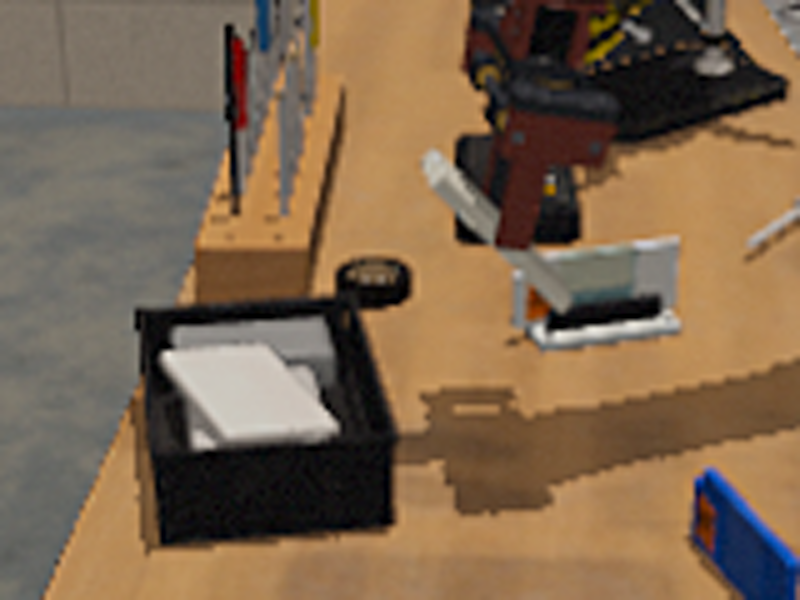

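View pics/pre_t.png

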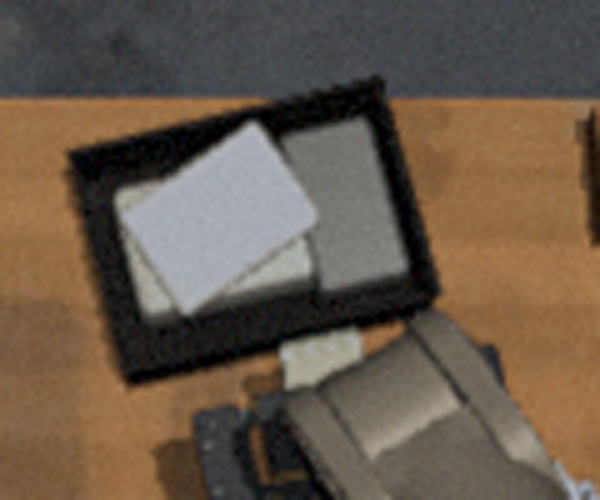

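Run:
```python
from st2 import *
from ov import *
s=load("s3.pkl");p,R,_=cur()
def draw(d,G,off,S,roi,name):
    im=cv2.resize(d["pixels"][roi[1]:roi[3],roi[0]:roi[2]],None,fx=S,fy=S,interpolation=cv2.INTER_CUBIC)
    Rp=R@np.array(G["R"]);c=p+R@np.array(G["t"])
    for z in(0,.012): poly(d,im,rect(.13,.048,z)@Rp.T+c,S,np.array(roi[:2]),(0,255,0))
    cv2.imwrite(f"pics/{name}.png",im)
draw(s,G,None,8,(300,170,360,230),"ovp")
```

```text
(no output)
```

View pics/ovp.png

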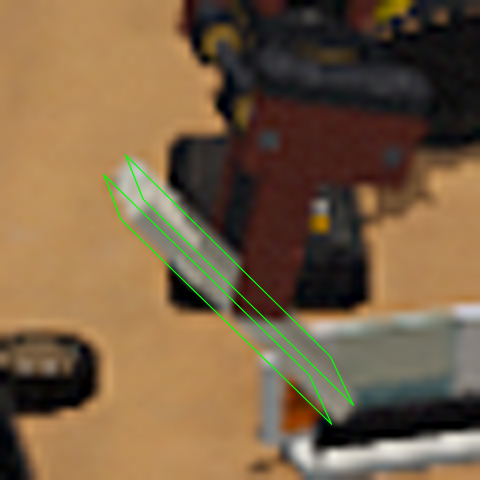

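Emit:
{"fn": "jog_arm", "kwargs": {
  "plan": [0.3,-0.4,0.2,2.2,0,0.2,0,0.3,-0.5,0.1,2.2,0,0.2,0,0.3,-0.5,0.2,2.2,0,0.2,0,0.3,-0.4,0.1,2,0,0.2,0,0.3,0,0,0,0,0,0]
}}

```text
time: 13.6
tool_pos: [0.528, -0.0695, 0.0717]
ee_rot: [[-0.955, -0.239, 0.174], [-0.236, 0.971, 0.037], [-0.177, -0.006, -0.984]]
contact_force: [-0.6, 0.5, -1.2]
grip_width: 0.0479
```

Run:
```python
from st2 import *
to(*toolfor(*panelpose(47,.006,.001)),4,.3)
print("world err",cur()[0]-toolfor(*panelpose(47,0,0))[0])
```

```text
13.6 [ 0.528  -0.0695  0.0717] [-0.6  0.5 -1.2] [ 0.92  0.66 -1.13  2.1   0.91  0.74  1.07]
[0.3, -0.1, -0.2, 0.5, -0.1, -0.0, 0.1]
[0.3, -0.1, -0.2, 0.5, -0.1, -0.0, 0.1]
[0.3, -0.1, -0.1, 0.6, -0.0, -0.1, 0.1]
[0.3, -0.1, -0.2, 0.5, -0.1, 0.0, 0.1]
world err [-0.01478428  0.00390426  0.02078632]
```

Emit:
{"fn": "jog_arm", "kwargs": {
  "plan": [0.3,0,0,0.7,-0.3,0,0.2,0.3,0,0,0.6,0,0,0.2,0.3,0,0,0.3,0,0,0,0.3,0,0,0.2,0,0,0,0.3,0,0,0,0,0,0]
}}

```text
time: 14.1
tool_pos: [0.5328, -0.0655, 0.0552]
ee_rot: [[-0.956, -0.237, 0.174], [-0.233, 0.971, 0.044], [-0.18, 0.001, -0.984]]
contact_force: [0.2, -0.0, -0.8]
grip_width: 0.0472
```

```bash
cat > rep.py <<'E'
from st2 import *
to(*toolfor(*panelpose(47,0,0)),1,.3)
p,R,s=cur();e=p-toolfor(*panelpose(47))[0];print("err fwd %.4f lat %.4f up %.4f"%(e@i,e@w,e[2]),"slope",np.degrees(np.arcsin((R@np.array(G["R"]))[2,0])))
Rp=R@np.array(G["R"]);c=p+R@np.array(G["t"]);b=c-Rp[:,0]*.065;print("low edge z",b[2]+.024*Rp[2,1],b[2]-.024*Rp[2,1],"F.i",s["contact_force"]@i)
E
python3 rep.py
```

```text
14.1 [ 0.5328 -0.0655  0.0552] [ 0.2 -0.  -0.8] [ 0.89  0.69 -1.09  2.1   0.94  0.72  1.03]
[0.3, -0.7, -1.0, 0.6, 0.1, 0.0, 0.2]
err fwd -0.0079 lat 0.0101 up 0.0043 slope 47.03670635774162
low edge z 0.004258092622350066 0.0042445480458755255 F.i 0.2143199686513401
```

Emit:
{"fn": "jog_arm", "kwargs": {
  "plan": [0.3,-0.3,0,0.2,0,0,0,0.3,-0.2,0,0.1,0,0,0,0.3,-0.1,0,0.1,0,0,0,0.3,0,0,0.1,0,0,0,0.3,0,0,0,0,0,0]
}}

```text
time: 14.6
tool_pos: [0.5404, -0.0647, 0.0519]
ee_rot: [[-0.956, -0.235, 0.176], [-0.232, 0.972, 0.043], [-0.181, 0.0, -0.984]]
contact_force: [-0.6, -1.1, -0.7]
grip_width: 0.0477
```

```bash
python3 rep.py
```

```text
14.6 [ 0.5404 -0.0647  0.0519] [-0.6 -1.1 -0.7] [ 0.87  0.7  -1.08  2.08  0.95  0.72  1.02]
[0.3, -0.0, -0.9, 0.1, -0.0, 0.1, 0.1]
err fwd -0.0003 lat 0.0090 up 0.0010 slope 47.10037731807954
low edge z 0.0009068629031992349 0.0009419244231232802 F.i -0.7916793063551425
```

Emit:
{"fn": "jog_arm", "kwargs": {
  "plan": [0.3,0,0,0.2,0,0,0,0.3,0,0,0.1,0,0,0,0.3,-0.1,0,0,0,0,0,0.3,-0.1,0,0,0,0,0,0.3,0,0,0,0,0,0]
}}

```text
time: 15.1
tool_pos: [0.542, -0.0643, 0.0503]
ee_rot: [[-0.956, -0.235, 0.174], [-0.232, 0.972, 0.04], [-0.179, -0.002, -0.984]]
contact_force: [-0.5, -0.1, 1.5]
grip_width: 0.0471
```

```bash
python3 - <<'E'
from st2 import *
s=snap('side');save(s,"s4.pkl");crop(s['pixels'],250,190,350,265,8,'lean_s')
E
python3 rep.py
```

```text
15.15 [ 0.5421 -0.0643  0.0503] [-1.4 -0.1  2. ] [ 0.87  0.7  -1.08  2.08  0.96  0.72  1.02]
[0.3, 0.1, -0.9, -0.1, -0.2, -0.0, 0.1]
err fwd 0.0014 lat 0.0091 up -0.0006 slope 46.98839173192463
low edge z -0.0006864597295340213 -0.0005341082853254725 F.i -1.3956432457427494
```

View pics/lean_s.png

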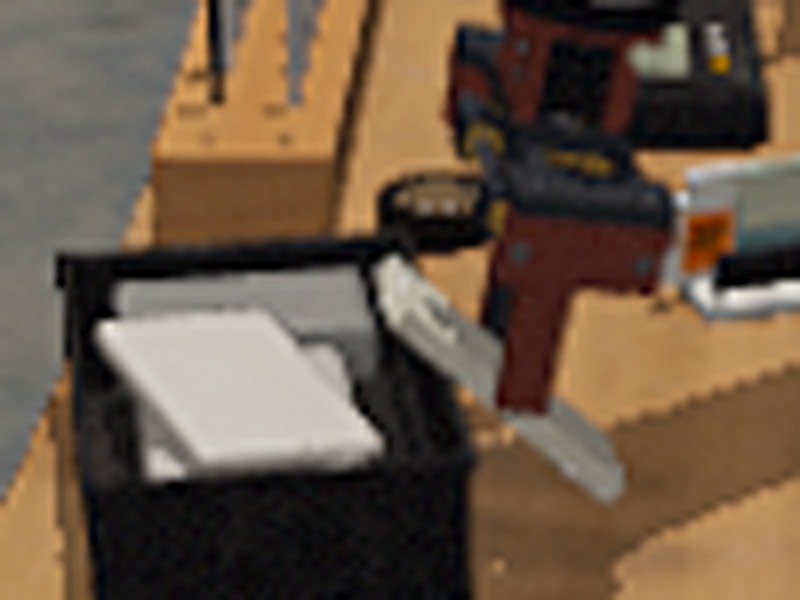

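Emit:
{"fn": "jog_arm", "kwargs": {
  "plan": [0.3,-0.1,0,0,0,0,0,0.3,-0.1,0,0,0,0,0,0.3,-0.1,0,0,0,0,0,0.3,0,0,0,0,0,0,0.3,0,0,0,0,0,0]
}}

```text
time: 15.65
tool_pos: [0.5421, -0.0642, 0.0503]
ee_rot: [[-0.957, -0.235, 0.169], [-0.232, 0.972, 0.037], [-0.173, -0.004, -0.985]]
contact_force: [-2.4, -1.2, 3.1]
grip_width: 0.0476
```

```bash
python3 rep.py
```

```text
15.65 [ 0.5421 -0.0642  0.0503] [-2.4 -1.2  3.1] [ 0.86  0.7  -1.08  2.07  0.95  0.73  1.02]
[0.3, 0.1, -0.9, -0.1, -0.3, -0.4, 0.1]
err fwd 0.0014 lat 0.0091 up -0.0006 slope 46.63217682462657
low edge z -0.0005061777309911619 -0.0002825725146934266 F.i -2.6234845349905482
```

Emit:
{"fn": "jog_arm", "kwargs": {
  "plan": [0.7,0,0,0,0,0,0,0.85,0,0,0,0,0,0,1,0,0,0,0,0,0,1,0,0,0,0,0,0,1,0,0,0,0,0,0]
}}

```text
time: 16.15
tool_pos: [0.5433, -0.0639, 0.0502]
ee_rot: [[-0.957, -0.235, 0.171], [-0.232, 0.972, 0.038], [-0.175, -0.003, -0.985]]
contact_force: [0.3, -0.2, 0.3]
grip_width: 0.0839
```

Run:
```python
from st2 import *
s=snap('side');save(s,"s5.pkl");crop(s['pixels'],250,190,350,265,8,'lean_s2')
```

```text
(no output)
```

View pics/lean_s2.png

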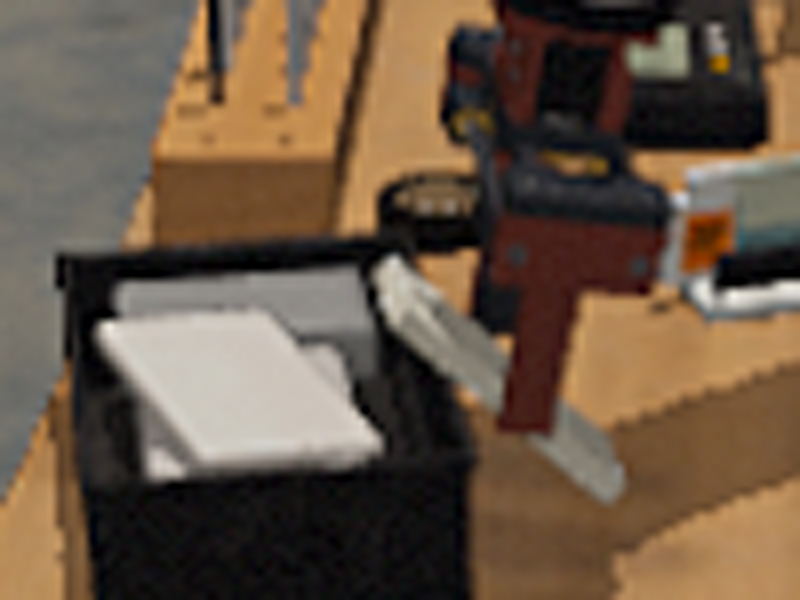

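Emit:
{"fn": "jog_arm", "kwargs": {
  "plan": [1,0,0,-1,0,0,0,1,0,0,-2.5,0,0,0,1,0,0,-4,0,0,0,1,0,0,-4,0,0,0,1,0,0,-2,0,0,0]
}}

```text
time: 16.7
tool_pos: [0.5174, -0.0677, 0.1867]
ee_rot: [[-0.957, -0.239, 0.164], [-0.235, 0.971, 0.041], [-0.169, 0.001, -0.986]]
contact_force: [-0.0, 0.3, 0.8]
grip_width: 0.0875
```

```bash
python3 - <<'E'
from st2 import *
s=snap('side');save(s,"s6.pkl");crop(s['pixels'],250,190,350,265,8,'lean_s3')
t=snap('top');save(t,"t6.pkl")
print(cur()[2]["joint_pos"].round(2))
E
cat > simsl.py <<'E'
from srch import *
from path1 import run
_,_,s=cur();q0=s["joint_pos"]
c=leanpose(47,lat=.009,under=.006)[0];Lp=c+np.array([0,0,.10]);print("Lp",Lp)
slc=np.array([.4221,-.2689,.038])+RsP[:,0]*.004
for sg,b,f,dip in((1,-30,90,32),(1,-15,90,32),(1,-30,110,32),(-1,-30,90,32),(1,-30,-90,32)):
    b,f,dip=np.radians([b,f,dip]);gx=-.005+.02*np.sin(b)
    T=toolR(RsP,b,sg);p=slc+RsP[:,0]*gx
    pf,Rf,_=final(f,dip,b,sg,gx,Lp)
    print(sg,np.degrees([b,f,dip]).round(),pf.round(3))
    run(q0,[("pre",p+up*.12,T),("pick",p,T),("lift",p+up*.15,T),("hi",(pf+p)/2*[1,1,0]+up*.25,Rf),("fin",pf,Rf)])
E
python3 simsl.py
```

```text
[ 1.11  0.52 -1.35  2.02  0.64  0.91  1.27]
Lp [ 0.54522411 -0.06437378  0.15162998]
1 [-30.  90.  32.] [ 0.491 -0.038  0.135]
pre 6 minmargin 0.1 err 0.0 [ 0.99  0.73 -1.05  1.77  0.75  1.6   1.62]
pick 3 minmargin 0.37 err 0.0 [ 0.93  0.89 -0.96  1.82  0.87  1.47  1.51]
lift 4 minmargin 0.28 err 0.0 [ 1.    0.7  -1.07  1.75  0.72  1.64  1.65]
hi 10 minmargin 0.1 err 0.0 [ 1.48  0.98 -1.31  1.7  -0.05  1.38  1.79]
fin 4 minmargin 0.12 err 0.0 [ 1.29  1.09 -1.23  1.84  0.01  1.04  1.77]
1 [-15.  90.  32.] [ 0.49  -0.052  0.144]
pre 6 minmargin 0.07 err 0.0 [ 1.2   0.66 -1.17  1.87  0.72  1.36  1.68]
pick 3 minmargin 0.28 err 0.0 [ 1.1   0.82 -1.05  1.94  0.89  1.21  1.55]
lift 4 minmargin 0.21 err 0.0 [ 1.21  0.63 -1.2   1.84  0.69  1.39  1.72]
hi 9 minmargin 0.08 err 0.0 [ 1.49  1.01 -1.33  1.68 -0.02  1.39  1.77]
fin 4 minmargin 0.09 err 0.0 [ 1.32  1.1  -1.26  1.82  0.04  1.08  1.75]
1 [-30. 110.  32.] [ 0.485 -0.058  0.135]
pre 6 minmargin 0.1 err 0.0 [ 0.99  0.73 -1.05  1.77  0.75  1.6   1.62]
pick 3 minmargin 0.37 err 0.0 [ 0.93  0.89 -0.96  1.82  0.87  1.47  1.51]
lift 4 minma
[... 328 characters left out ...]
3 minmargin 0.57 err 0.0 [ 0.62  0.69 -0.49  1.87  0.6   1.22 -1.41]
lift 4 minmargin 0.48 err 0.0 [ 0.67  0.48 -0.54  1.8   0.48  1.44 -1.27]
hi 10 minmargin 0.45 err 0.0 [ 1.17  0.63 -0.69  1.76 -0.48  1.45 -0.89]
fin 4 minmargin 0.54 err 0.0 [ 1.01  0.77 -0.72  1.9  -0.51  1.1  -0.87]
1 [-30. -90.  32.] [ 0.599 -0.091  0.135]
pre 6 minmargin 0.1 err 0.0 [ 0.99  0.73 -1.05  1.77  0.75  1.6   1.62]
pick 3 minmargin 0.37 err 0.0 [ 0.93  0.89 -0.96  1.82  0.87  1.47  1.51]
lift 4 minmargin 0.28 err 0.0 [ 1.    0.7  -1.07  1.75  0.72  1.64  1.65]
hi 20 minmargin 0.0 err 0.0241 [ 0.67  0.78 -1.32  2.01  1.32  1.92  2.96]
fin 4 minmargin 0.0 err 0.0251 [ 0.31  0.98 -1.06  1.78  1.37  1.92  2.96]
```

View pics/lean_s3.png

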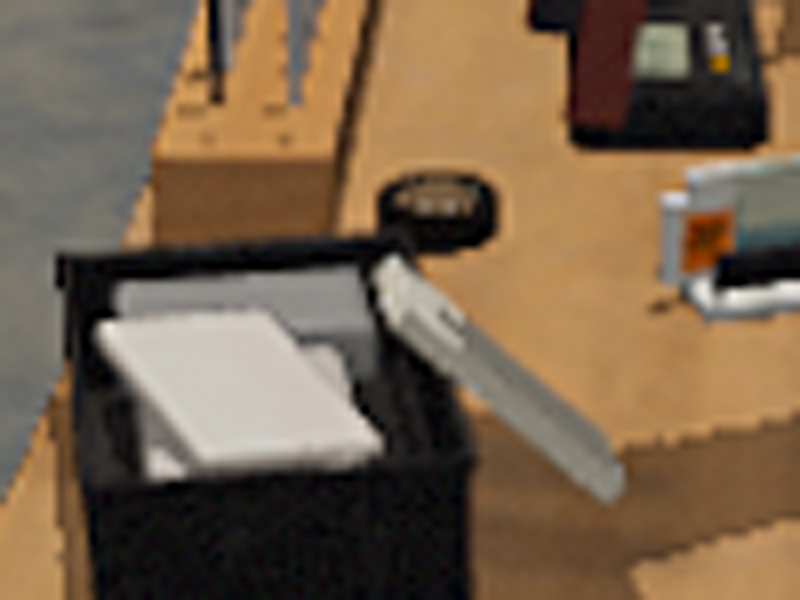

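```bash
python3 - <<'E'
from st2 import *
from ov import *
s=load("s6.pkl");t=load("t6.pkl")
ims=[]
for th,lat in((46.5,.009),):
  for d,roi,S in((s,(285,205,340,260),7),(t,(300,190,360,260),5.5)):
    im=cv2.resize(d["pixels"][roi[1]:roi[3],roi[0]:roi[2]],None,fx=S,fy=S,interpolation=cv2.INTER_CUBIC)
    c,Rp=panelpose(th,lat=lat)
    for z in(0,.012): poly(d,im,rect(.13,.048,z)@Rp.T+c,S,np.array(roi[:2]),(0,255,0))
    ims.append(im)
    print(c+Rp[:,2]*.006,c+Rp[:,2]*.012)
cv2.imwrite("pics/ovl.png",np.hstack([i[:385] for i in ims]))
E
cat > simb.py <<'E'
from srch import *
from path1 import run
def track(q,wp,name):
    mm=9;e=0
    for a,b in wp: q=step(q,a,b);mm=min(mm,margin(q));e=max(e,np.linalg.norm(fk(q)[0]-a))
    print(name,len(wp),mm.round(2),round(e,4),q.round(2));return q
b=np.radians(-30);sg=-1;gx=-.015
slc=np.array([.4221,-.2689,.038])+RsP[:,0]*.004
T=toolR(RsP,b,sg);pk=slc+RsP[:,0]*gx
if __name__=="__main__":
    p,R,s=cur();q=s["joint_pos"]
    dn=Rdown(np.arctan2(R[1,1],R[0,1]))
    A=arc(p,dn,pk+up*.14,Rdown(yw-np.pi/2),yaw_total=-(np.arctan2(R[1,1],R[0,1])-(yw-np.pi/2)))
    q=track(q,A,"arc");B=lin(*A[-1],pk+up*.1,T);q=track(q,B,"tilt")
    for r in rows_from(p,R,A,1)[:10]: print([float(x) for x in r])
    print(pk,T)
E
python3 simb.py
```

```text
[ 0.54457298 -0.06452967  0.05127946] [ 0.54034035 -0.06554306  0.05540959]
[ 0.54457298 -0.06452967  0.05127946] [ 0.54034035 -0.06554306  0.05540959]
arc 23 0.18 0.0 [ 1.    0.28 -0.62  2.02  0.2   0.91 -0.93]
tilt 4 0.47 0.0 [ 0.64  0.54 -0.51  1.83  0.51  1.36 -1.31]
[1.0, 0.5, -0.9, -0.0, 0.6, 9.8, 7.5]
[1.0, 0.4, -1.0, -0.0, 0.0, 0.0, 7.5]
[1.0, 0.3, -1.0, 0.0, 0.0, 0.0, 7.5]
[1.0, 0.2, -1.0, 0.1, 0.0, 0.0, 7.5]
[1.0, 0.0, -1.0, 0.0, 0.0, 0.0, 7.5]
[1.0, -0.0, -1.0, 0.0, 0.0, 0.0, 7.5]
[1.0, -0.2, -1.0, 0.1, 0.0, 0.0, 7.5]
[1.0, -0.3, -1.0, 0.0, 0.0, 0.0, 7.5]
[1.0, -0.4, -1.0, 0.1, 0.0, 0.0, 7.5]
[1.0, -0.5, -0.9, -0.0, 0.0, 0.0, 7.5]
[ 0.41185238 -0.27289827  0.038     ] [[ 0.80679122  0.36347936 -0.46580113]
 [ 0.31478236 -0.93160225 -0.18173968]
 [-0.5        -0.         -0.8660254 ]]
```

View pics/ovl.png

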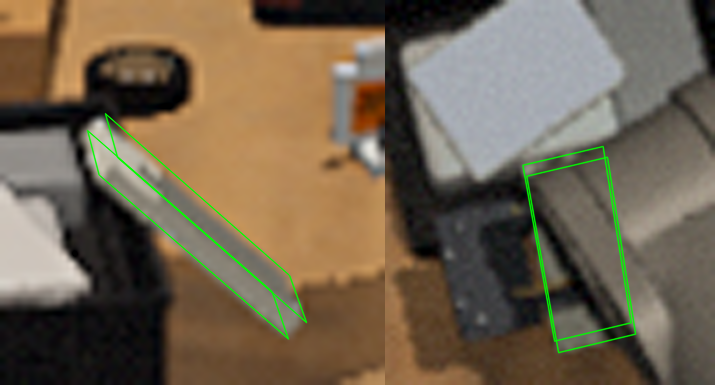

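Emit:
{"fn": "jog_arm", "kwargs": {
  "plan": [1,0.5,-0.9,0,0,4,7,1,0.4,-1,0,0,4,7,1,0.3,-1,0,0,2,8,1,0.2,-1,0,0,0,8.5,1,0,-1,0,0,0,8.5]
}}

```text
time: 17.3
tool_pos: [0.5008, -0.1183, 0.1828]
ee_rot: [[-0.899, 0.438, -0.016], [0.438, 0.899, 0.026], [0.026, 0.017, -1.0]]
contact_force: [-0.7, -0.1, -0.6]
grip_width: 0.0878
```

Emit:
{"fn": "jog_arm", "kwargs": {
  "plan": [1,-0.2,-1,0,0,0,8.5,1,-0.3,-1,0,0,0,8.5,1,-0.5,-1,0,0,0,8.5,1,-0.6,-0.9,0,0,0,8.5,1,-0.7,-0.7,0,0,0,8.5]
}}

```text
time: 17.8
tool_pos: [0.4824, -0.17, 0.1779]
ee_rot: [[-0.358, 0.933, -0.022], [0.933, 0.359, 0.027], [0.033, -0.011, -0.999]]
contact_force: [0.1, 0.6, 0.6]
grip_width: 0.0876
```

```bash
cat > go2.py <<'E'
from simb import *
p,R,s=cur();q=s["joint_pos"];print(s["time"],p,q.round(2))
y0=np.arctan2(R[1,1],R[0,1]);d=(y0-(yw-np.pi/2)+.5)%(2*np.pi)-.5;print("yaw to go",np.degrees(d))
A=arc(p,R,pk+up*.12,Rdown(yw-np.pi/2),yaw_total=-d,va=8.5)
q=track(q,A,"arc")
for r in rows_from(p,R,A,1): print([float(x) for x in r])
E
python3 go2.py
```

```text
17.8 [ 0.48244184 -0.17000782  0.17793842] [ 0.98  0.43 -0.94  1.92  0.37  1.02  0.25]
yaw to go 89.72474405854602
arc 11 0.4 0.0 [ 0.97  0.3  -0.59  2.04  0.22  0.86 -0.94]
[1.0, -0.8, -0.9, 0.2, -0.7, -1.8, 8.1]
[1.0, -0.8, -0.7, 0.1, -0.0, -0.0, 8.2]
[1.0, -1.0, -0.7, 0.2, -0.0, -0.0, 8.2]
[1.0, -1.0, -0.6, 0.2, -0.1, -0.0, 8.1]
[1.0, -1.0, -0.4, 0.2, 0.0, -0.0, 8.2]
[1.0, -1.1, -0.3, 0.2, 0.0, -0.0, 8.1]
[1.0, -1.1, -0.1, 0.1, 0.0, -0.0, 8.2]
[1.0, -1.2, -0.0, 0.2, 0.0, -0.0, 8.1]
[1.0, -1.1, 0.1, 0.2, 0.0, -0.0, 8.2]
[1.0, -1.1, 0.2, 0.2, 0.0, -0.1, 8.2]
[1.0, -1.1, 0.4, 0.2, 0.0, 0.0, 8.1]
```

Emit:
{"fn": "jog_arm", "kwargs": {
  "plan": [1,-0.8,-0.9,0,0,-1,8.2,1,-0.9,-0.8,0,0,-0.5,8.2,1,-1,-0.7,0,0,0,8.2,1,-1,-0.6,0,0,0,8.2,1,-1,-0.4,0,0,0,8.2]
}}

```text
time: 18.3
tool_pos: [0.448, -0.2212, 0.1744]
ee_rot: [[0.368, 0.929, -0.021], [0.93, -0.369, 0.002], [-0.006, -0.02, -1.0]]
contact_force: [0.1, -0.4, 0.2]
grip_width: 0.0875
```

Emit:
{"fn": "jog_arm", "kwargs": {
  "plan": [1,-1.1,-0.3,0,0,0,8.2,1,-1.1,-0.1,0,0,0,8.2,1,-1.2,0,0,0,0,8.2,1,-1.1,0.1,0,0,0,8.2,1,-1.1,0.2,0,0,0,8.2]
}}

```text
time: 18.8
tool_pos: [0.4078, -0.2652, 0.1716]
ee_rot: [[0.901, 0.434, -0.027], [0.434, -0.901, 0.004], [-0.023, -0.016, -1.0]]
contact_force: [-0.5, -0.5, -0.7]
grip_width: 0.088
```

```bash
cat > go3.py <<'E'
from simb import *
from to import *
t=snap("top");save(t,"t7.pkl");s=snap("side");save(s,"s7.pkl")
crop(t["pixels"],300,170,430,300,4.6,"t7");crop(s["pixels"],250,180,400,270,5,"s7")
to(pk+up*.07,T,5,1)
E
python3 go3.py
```

```text
18.9 [ 0.4069 -0.266   0.1715] [0.4 0.2 0.5] [ 0.95  0.3  -0.59  2.    0.22  0.93 -0.88]
[1.0, 0.1, 0.2, 1.3, 0.1, -5.7, 0.9]
[1.0, 0.1, 0.2, 1.2, 0.1, -5.7, 1.0]
[1.0, 0.4, 0.2, 1.2, 0.0, -5.7, 0.9]
[1.0, 0.4, 0.1, 1.2, 0.1, -5.8, 0.9]
[1.0, 0.6, 0.2, 1.2, 0.1, -5.7, 0.9]
```

View pics/t7.png

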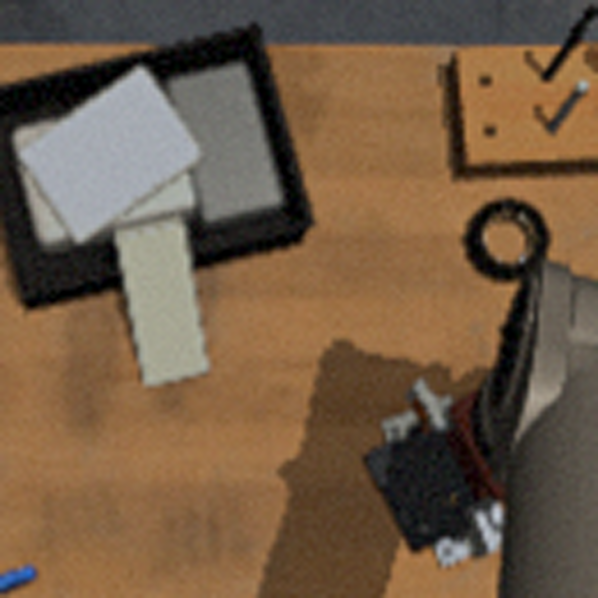

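View pics/s7.png

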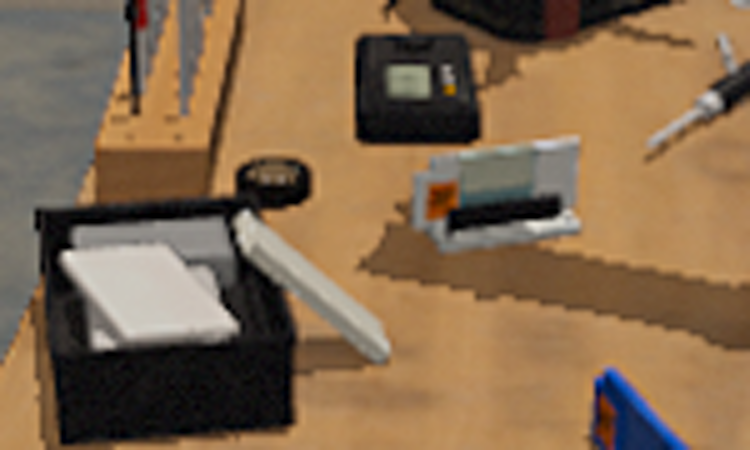

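Emit:
{"fn": "jog_arm", "kwargs": {
  "plan": [1,0.1,0.2,1.2,0,-5.7,0.9,1,0.1,0.2,1.2,0,-5.7,0.9,1,0.4,0.2,1.2,0,-5.7,0.9,1,0.4,0.1,1.2,0,-5.7,0.9,1,0.6,0.2,1.2,0,-5.7,0.9]
}}

```text
time: 19.4
tool_pos: [0.4118, -0.2759, 0.1086]
ee_rot: [[0.796, 0.379, -0.471], [0.32, -0.925, -0.202], [-0.513, 0.01, -0.858]]
contact_force: [0.4, 0.3, -0.6]
grip_width: 0.0879
```

Run:
```python
from simb import *
from to import *
import ov
# refine slide pose with 2 views: slide fit: manual keypoints from s0 side crop (scale12 off 320,195) & top
t=load("t7.pkl");s=load("s7.pkl")
# panel top-face corners
ct=[(300+a/4.6,170+b/4.6) for a,b in((118,228),(188,222),(207,372),(145,385))]
cs=[(250+a/5,180+b/5) for a,b in((236,215),(252,210),(388,345),(385,358))]
from lean import *
def pose(v):
    th,yaw,x,y,z=v;ii=np.array([np.cos(yaw),np.sin(yaw),0]);ww=np.array([-ii[1],ii[0],0]);u=np.cos(th)*ii+np.sin(th)*up;m=-np.sin(th)*ii+np.cos(th)*up
    return np.array([x,y,z]),u,ww,m
def res(v):
    c,u,ww,m=pose(v);P=[c+a*.065*u+b*.024*ww+m*.012 for a,b in((1,1),(1,-1),(-1,-1),(-1,1))]
    low=[c-.065*u+b*.024*ww for b in(-1,1)]
    return np.r_[(ov.proj(t,P)-ct).ravel(),(np.array([c_[2] for c_ in low])*1000).ravel()]
o=least_squares(res,[.8,.235,.545,-.065,.046]);print(np.degrees(o.x[:2]),o.x[2:],o.fun.round(1))
c,u,ww,m=pose(o.x);print("mid",c+m*.006,"surf",c+m*.012)
P=[c+a*.065*u+b*.024*ww+m*.012 for a,b in((1,1),(1,-1),(-1,-1),(-1,1))];print(((ov.proj(s,P)-[250,180])*5).round())
to(pk+up*.035,T,2,1)
```

```text
[43.38913577 11.03770723] [ 0.54980956 -0.06538278  0.04465005] [ 0.4  0.7 -0.1 -0.8  0.2  0.1 -0.5  0.  -0.  -0. ]
mid [ 0.54576411 -0.0661719   0.04901028] surf [ 0.54171866 -0.06696102  0.05337051]
[[249. 239.]
 [244. 208.]
 [383. 319.]
 [392. 352.]]
19.4 [ 0.4118 -0.2759  0.1086] [ 0.4  0.3 -0.6] [ 0.58  0.6  -0.44  1.82  0.53  1.31 -1.32]
[1.0, 1.0, -0.2, 1.5, 0.5, 0.4, 0.3]
[1.0, 0.9, -0.1, 1.5, 0.5, 0.5, 0.2]
```

```bash
sed -i 's/st=(.4221,-.2689,.372)/st=eval(sys.argv[2])/' ov1.py; sed -i 's/a=mk(t,(370,240,430,300),6);b=mk(s,(320,195,380,245),7)/a=mk(t,(378,248,416,296),10);b=mk(s,(328,202,372,235),9)/' ov1.py; python3 ov1.py 0.005 "(.4221,-.2689,.372)"
```

```text
(no output)
```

View pics/ov_slide.png

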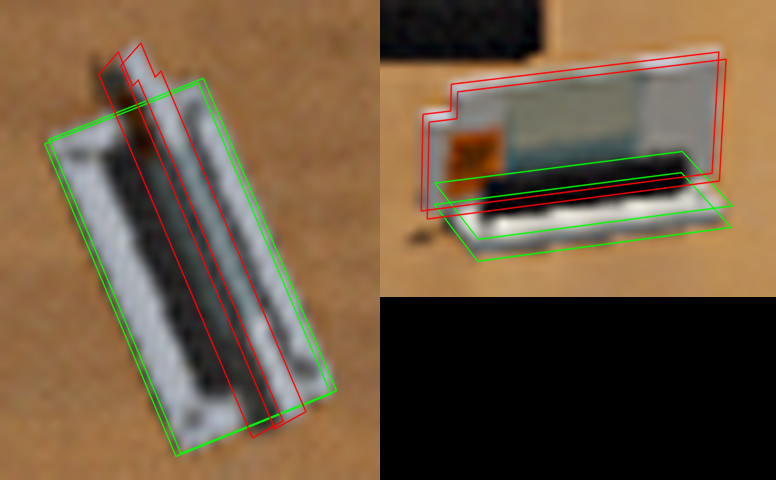

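```bash
sed -i 's/^slc=.*/slc=np.array([.4221,-.2689,.037])+RsP[:,0]*.006+RsP[:,1]*.0007/' simb.py
cat > go4.py <<'E'
from simb import *
from to import *
import sys
to(pk+up*float(sys.argv[1]),T,int(sys.argv[2]),1)
p,R,s=cur();print("slide-frame err mm",(RsP.T@(p-pk)*1000).round(1),"ang",np.degrees(Ro.from_matrix(R.T@T).as_rotvec()).round(2))
E
python3 go4.py .035 3
```

```text
19.4 [ 0.4118 -0.2759  0.1086] [ 0.4  0.3 -0.6] [ 0.58  0.6  -0.44  1.82  0.53  1.31 -1.32]
[1.0, 0.7, -0.1, 1.0, 0.3, 0.3, 0.2]
[1.0, 0.7, -0.1, 1.0, 0.4, 0.3, 0.2]
[1.0, 0.7, -0.2, 1.0, 0.3, 0.3, 0.1]
slide-frame err mm [-3.1 -3.4 71.6] ang [0.98 0.85 0.53]
```

Emit:
{"fn": "jog_arm", "kwargs": {
  "plan": [1,0.7,-0.1,1,0.3,0.3,0.2,1,0.7,-0.1,1,0.3,0.3,0.2,1,0.7,-0.2,1,0.3,0.3,0.1,1,0,0,0,0,0,0,1,0,0,0,0,0,0]
}}

```text
time: 19.9
tool_pos: [0.4132, -0.2678, 0.0663]
ee_rot: [[0.803, 0.375, -0.464], [0.33, -0.927, -0.178], [-0.497, -0.01, -0.868]]
contact_force: [0.7, -0.0, -0.2]
grip_width: 0.0877
```

```bash
python3 go4.py 0 3;python3 - <<'E'
from pl import *
t=snap("top");save(t,"t8.pkl");s=snap("side");save(s,"s8.pkl")
crop(t["pixels"],360,230,440,305,7,"t8");crop(s["pixels"],310,170,400,240,8,"s8")
E
```

```text
19.9 [ 0.4132 -0.2678  0.0663] [ 0.7 -0.  -0.2] [ 0.58  0.65 -0.44  1.84  0.54  1.24 -1.35]
[1.0, 0.5, 0.1, 0.9, -0.0, -0.1, 0.3]
[1.0, 0.4, 0.2, 0.8, -0.1, -0.0, 0.3]
[1.0, 0.5, 0.1, 0.9, -0.0, -0.1, 0.3]
slide-frame err mm [ 1.1  3.5 29.3] ang [-0.13 -0.22  0.89]
```

View pics/t8.png

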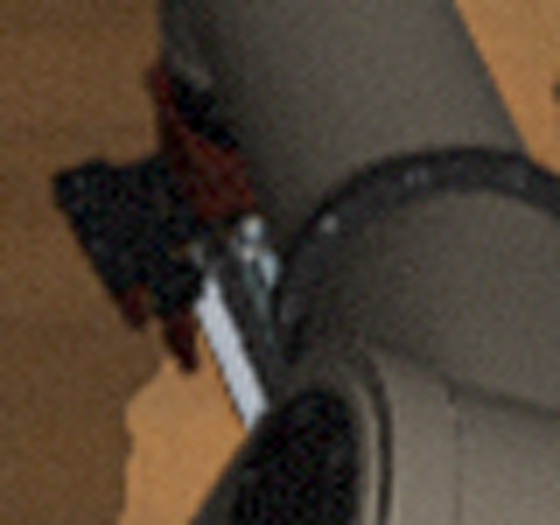

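View pics/s8.png

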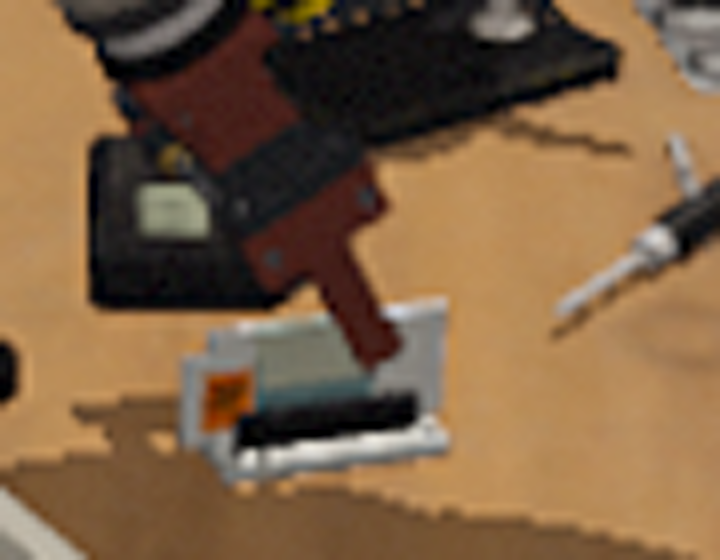

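Emit:
{"fn": "jog_arm", "kwargs": {
  "plan": [1,0.5,0.1,0.9,0,0,0.3,1,0.5,0.2,0.9,0,0,0.3,1,0.4,0.1,0.6,0,0,0.3,1,0,0,0,0,0,0,1,0,0,0,0,0,0]
}}

```text
time: 20.5
tool_pos: [0.4155, -0.2729, 0.0376]
ee_rot: [[0.811, 0.359, -0.461], [0.312, -0.933, -0.179], [-0.495, 0.002, -0.869]]
contact_force: [0.0, -0.3, 0.4]
grip_width: 0.0879
```

```bash
python3 go4.py 0 1
```

```text
20.5 [ 0.4155 -0.2729  0.0376] [ 0.  -0.3  0.4] [ 0.57  0.7  -0.42  1.84  0.57  1.2  -1.39]
[1.0, -0.1, -0.2, 0.1, -0.0, -0.3, -0.3]
slide-frame err mm [ 1.4 -2.1  0.6] ang [-0.04 -0.34 -0.26]
```

Emit:
{"fn": "jog_arm", "kwargs": {
  "plan": [0.5,-0.1,-0.2,0,0,0,-0.2,0.4,0,0,0,0,0,0,0.3,0,0,0,0,0,0,0.25,0,0,0,0,0,0,0.25,0,0,0,0,0,0]
}}

```text
time: 21.0
tool_pos: [0.4144, -0.271, 0.0387]
ee_rot: [[0.81, 0.363, -0.46], [0.316, -0.932, -0.18], [-0.494, 0.0, -0.869]]
contact_force: [-0.9, 0.2, -0.2]
grip_width: 0.0511
```

```bash
python3 go4.py 0 1;python3 - <<'E'
from pl import *
s=snap("side");save(s,"s9.pkl");t=snap("top");save(t,"t9.pkl")
a=cv2.resize(s["pixels"][195:240,325:380],None,fx=7,fy=7,interpolation=cv2.INTER_CUBIC)
b=cv2.resize(t["pixels"][240:285,370:420],None,fx=7,fy=7,interpolation=cv2.INTER_CUBIC)
cv2.imwrite("pics/s9.png",np.hstack([a,b]))
E
```

```text
21.0 [ 0.4144 -0.271   0.0387] [-0.9  0.2 -0.2] [ 0.57  0.7  -0.42  1.85  0.57  1.2  -1.39]
[1.0, -0.0, 0.0, 0.2, 0.0, -0.4, -0.0]
slide-frame err mm [1.1 0.2 1.7] ang [ 0.   -0.38 -0.02]
```

View pics/s9.png

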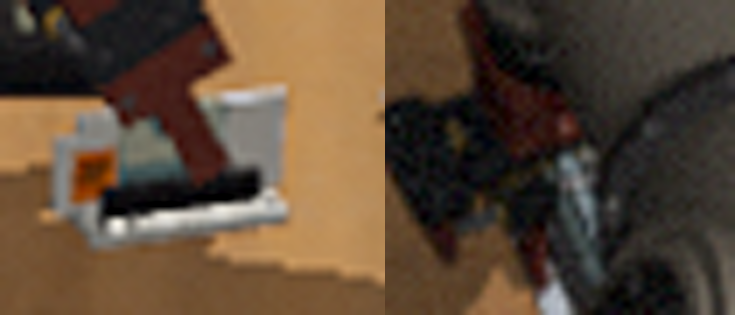

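Emit:
{"fn": "jog_arm", "kwargs": {
  "plan": [0.3,0,0,0,0,0,0,0.2,0,0,0,0,0,0,0.15,0,0,0,0,0,0,0.12,0,0,0,0,0,0,0,0,0,0,0,0,0]
}}

```text
time: 21.6
tool_pos: [0.4146, -0.2716, 0.0387]
ee_rot: [[0.81, 0.363, -0.46], [0.315, -0.932, -0.181], [-0.494, 0.001, -0.869]]
contact_force: [0.4, -0.4, -0.5]
grip_width: 0.0078
```

Emit:
{"fn": "jog_arm", "kwargs": {
  "plan": [0,0,0,0,0,0,0,0,0,0,0,0,0,0,0,0,0,0,0,0,0,0,0,0,0,0,0,0,0,0,0,0,0,0,0]
}}

```text
time: 22.1
tool_pos: [0.4146, -0.2716, 0.0386]
ee_rot: [[0.81, 0.363, -0.46], [0.315, -0.932, -0.18], [-0.494, 0.001, -0.869]]
contact_force: [0.2, -0.7, -0.7]
grip_width: 0.0076
```

```bash
python3 go4.py 0.06 4
```

```text
22.1 [ 0.4146 -0.2716  0.0386] [ 0.2 -0.7 -0.7] [ 0.57  0.7  -0.42  1.85  0.57  1.2  -1.39]
[1.0, -0.7, -0.0, -1.3, 0.0, -0.1, -0.0]
[1.0, -0.8, -0.0, -1.2, 0.0, -0.1, -0.0]
[1.0, -0.7, -0.0, -1.3, 0.0, -0.1, -0.0]
[1.0, -0.8, -0.0, -1.2, 0.1, -0.1, -0.0]
slide-frame err mm [ 1.  -0.5  1.6] ang [ 0.05 -0.39 -0.04]
```

Emit:
{"fn": "jog_arm", "kwargs": {
  "plan": [0,-0.6,0,-1,0,0,0,0,-0.7,0,-1.3,0,0,0,0,-0.8,0,-1.4,0,0,0,0,-1,0,-1.7,0,0,0,0,-1.2,0,-2.1,0,0,0]
}}

```text
time: 22.6
tool_pos: [0.4127, -0.2706, 0.1299]
ee_rot: [[0.808, 0.363, -0.463], [0.317, -0.932, -0.178], [-0.496, -0.003, -0.868]]
contact_force: [0.0, 0.1, -0.8]
grip_width: 0.0076
```

```bash
cat > fin.py <<'E'
from simb import *
from to import *
# slide in tool frame: from pick
pg=np.array([.4146,-.2716,.0386]);Rg=np.array([[0.81,0.363,-0.46],[0.315,-0.932,-0.18],[-0.494,0.001,-0.869]]);Rg=Ro.from_matrix(Rg).as_matrix()
sc=slc*[1,1,0]+np.array([0,0,.038]);
RTs=Rg.T@RsP; tTs=Rg.T@(sc-pg)
def slide_now():
    p,R,s=cur();return p+R@tTs,R@RTs
def fint(phi,dip,Lp):
    z=None
    # want slide orientation: ys tilted; tool z nominal from beta
    _,_,Rs=final(np.radians(phi),np.radians(dip),b,sg,gx,Lp)
    Rt=Rs@RTs.T;c=Lp-Rs[:,0]*.0475
    return c-Rt@tTs,Rt
Lp=np.array([.545,-.066,.154])
E
python3 - <<'E'
from fin import *
from pl import *
print(tTs)
t=snap("top");s=snap("side");save(t,"t10.pkl");save(s,"s10.pkl");crop(s["pixels"],300,150,400,240,7,"s10")
p,R,st=cur();q=st["joint_pos"];print(st["time"],p,st["grip_width"],q.round(2))
for phi in(70,90,110):
  for dip in(20,30):
    pf,Rf=fint(phi,dip,Lp);print(phi,dip,pf.round(3),"tool z",Rf[:,2].round(2))
    q1=track(q,lin(p,R,pf*[1,1,0]+np.array([-.0,-.05,.24]),Rf),"hi");track(q1,lin(pf*[1,1,0]+np.array([-.0,-.05,.24]),Rf,pf,Rf),"fin")
E
```

```text
[ 0.01243971 -0.0004981  -0.00638133]
22.7 [ 0.41504002 -0.27118802  0.13215494] 0.007779803553212587 [ 0.59  0.56 -0.46  1.81  0.5   1.33 -1.3 ]
70 20 [ 0.504 -0.021  0.143] tool z [ 0.33  0.88 -0.34]
hi 13 0.44 0.0 [ 1.26  0.66 -0.81  2.   -0.85  1.1  -0.83]
fin 3 0.35 0.0 [ 1.19  0.83 -0.8   2.09 -0.87  0.88 -0.68]
70 30 [ 0.504 -0.023  0.138] tool z [ 0.3   0.81 -0.5 ]
hi 12 0.43 0.0 [ 1.21  0.54 -0.78  2.01 -0.79  1.06 -0.93]
fin 3 0.33 0.0 [ 1.14  0.71 -0.79  2.11 -0.82  0.81 -0.8 ]
90 20 [ 0.491 -0.038  0.143] tool z [ 0.01  0.94 -0.34]
hi 12 0.47 0.0 [ 1.11  0.75 -0.73  1.77 -0.61  1.4  -0.88]
fin 3 0.58 0.0 [ 1.05  0.88 -0.71  1.86 -0.6   1.21 -0.79]
90 30 [ 0.491 -0.04   0.138] tool z [ 0.01  0.87 -0.5 ]
hi 10 0.53 0.0 [ 1.09  0.65 -0.72  1.79 -0.55  1.34 -0.93]
fin 3 0.55 0.0 [ 1.02  0.78 -0.71  1.89 -0.54  1.12 -0.85]
110 20 [ 0.485 -0.058  0.143] tool z [-0.32  0.89 -0.34]
hi 11 0.23 0.0 [ 0.96  0.85 -0.69  1.55 -0.43  1.69 -0.86]
fin 3 0.29 0.0 [ 0.9   0.95 -0.67  1.64 -0.39  1.51 -0.8 ]
110 30 [ 0.486 -0.06   0.138] tool z [-0.29  0.82 -0.5 ]
hi 9 0.31 0.0 [ 0.95  0.75 -0.69  1.59 -0.36  1.61 -0.86]
fin 3 0.38 0.0 [ 0.89  0.86 -0.67  1.69 -0.33  1.4  -0.82]
```

View pics/s10.png

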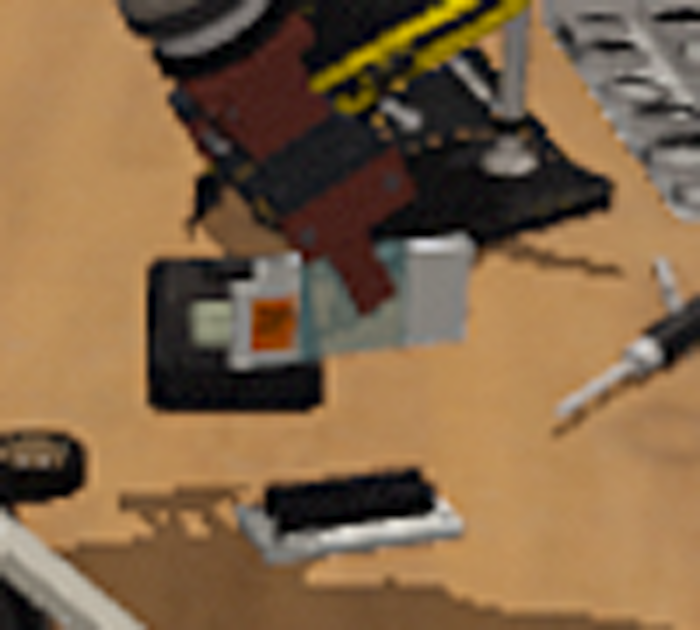

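```bash
cat > go5.py <<'E'
from fin import *
import sys
pf,Rf=fint(90,25,Lp); q=pf*[1,1,0]+np.array([-.0,-.05,.24]) if sys.argv[1]=="hi" else pf
to(q,Rf,int(sys.argv[2]),0)
c,Rs=slide_now();print("label",(c+Rs[:,0]*.0475).round(4),"y up",Rs[:,1].round(3),"slope",np.degrees(np.arccos(Rs[2,1])).round(1),"dLp mm",((c+Rs[:,0]*.0475-Lp)*1000).round(1))
E
python3 go5.py hi 11
```

```text
22.7 [ 0.415  -0.2712  0.1322] [-0.3  0.2 -0. ] [ 0.59  0.56 -0.46  1.81  0.5   1.33 -1.3 ]
[0.0, 0.6, -1.3, -1.5, 6.2, 3.5, 0.2]
[0.0, 0.7, -1.4, -1.3, 6.2, 3.5, 0.2]
[0.0, 0.7, -1.6, -1.0, 6.2, 3.5, 0.2]
[0.0, 0.8, -1.7, -0.9, 6.3, 3.4, 0.2]
[0.0, 0.9, -1.7, -0.6, 6.2, 3.5, 0.2]
[0.0, 0.8, -1.9, -0.4, 6.2, 3.5, 0.3]
[0.0, 0.9, -1.8, -0.1, 6.2, 3.5, 0.2]
[0.0, 0.9, -1.9, 0.2, 6.2, 3.5, 0.2]
[0.0, 0.8, -1.8, 0.3, 6.2, 3.5, 0.2]
[0.0, 0.8, -1.8, 0.7, 6.2, 3.5, 0.2]
[0.0, 0.8, -1.7, 0.8, 6.3, 3.4, 0.2]
label [ 0.4721 -0.2484  0.1317] y up [-0.364  0.931 -0.001] slope 90.1 dLp mm [ -72.9 -182.4  -22.3]
```

Emit:
{"fn": "jog_arm", "kwargs": {
  "plan": [0,0.6,-1.3,-1.5,6.2,3.5,0.2,0,0.7,-1.4,-1.3,6.2,3.5,0.2,0,0.7,-1.6,-1,6.2,3.5,0.2,0,0.8,-1.7,-0.9,6.2,3.5,0.2,0,0.9,-1.7,-0.6,6.2,3.5,0.2]
}}

```text
time: 23.2
tool_pos: [0.452, -0.1817, 0.1878]
ee_rot: [[0.941, 0.133, -0.313], [0.266, -0.862, 0.432], [-0.212, -0.489, -0.846]]
contact_force: [0.4, -0.7, -1.3]
grip_width: 0.0075
```

Emit:
{"fn": "jog_arm", "kwargs": {
  "plan": [0,0.8,-1.9,-0.4,6.2,3.5,0.2,0,0.9,-1.8,-0.1,6.2,3.5,0.2,0,0.9,-1.9,0.2,6.2,3.5,0.2,0,0.8,-1.8,0.3,6.2,3.5,0.2,0,0.8,-1.8,0.7,6.2,3.5,0.2]
}}

```text
time: 23.7
tool_pos: [0.4888, -0.0989, 0.2461]
ee_rot: [[0.999, 0.017, -0.03], [0.035, -0.488, 0.872], [0.0, -0.873, -0.488]]
contact_force: [-0.7, 0.7, -1.2]
grip_width: 0.0079
```

```bash
python3 go5.py fin 5
python3 - <<'E'
from pl import *
t=snap("top");s=snap("side");crop(s["pixels"],240,110,400,260,4,"s11");crop(t["pixels"],290,170,450,310,4,"t11")
E
```

```text
23.7 [ 0.4888 -0.0989  0.2461] [-0.7  0.7 -1.2] [ 1.07  0.69 -0.72  1.74 -0.52  1.39 -0.93]
[0.0, 0.1, 1.3, 2.1, 0.8, 0.4, 0.2]
[0.0, 0.1, 1.2, 2.0, 0.9, 0.5, 0.2]
[0.0, 0.1, 1.4, 2.1, 0.8, 0.4, 0.2]
[0.0, 0.0, 1.3, 2.0, 0.8, 0.4, 0.2]
[0.0, 0.1, 1.4, 2.0, 0.9, 0.4, 0.2]
label [ 0.5434 -0.1228  0.2611] y up [-0.018  0.487  0.873] slope 29.2 dLp mm [ -1.6 -56.8 107.1]
```

View pics/s11.png

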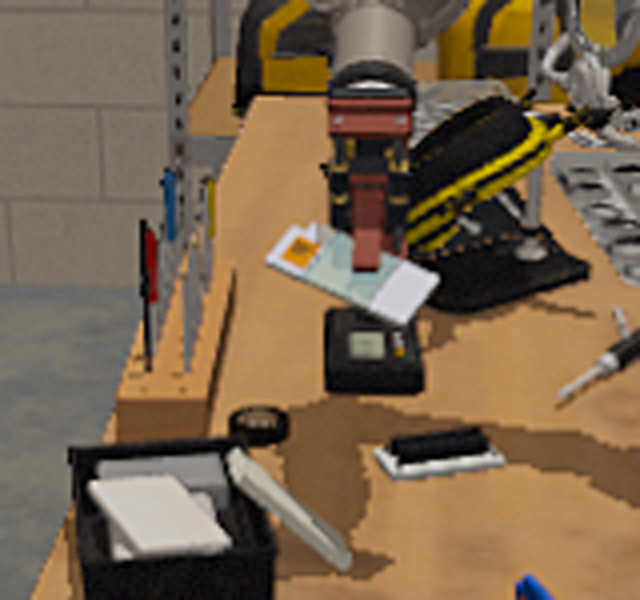

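View pics/t11.png

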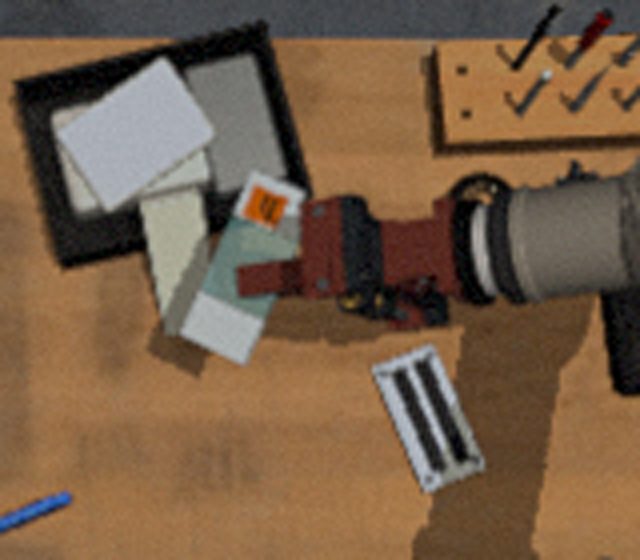

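Emit:
{"fn": "jog_arm", "kwargs": {
  "plan": [0,0.1,1.3,2.1,0.8,0.4,0.2,0,0.1,1.2,2,0.8,0.4,0.2,0,0.1,1.4,2,0.8,0.4,0.2,0,0,1.3,2,0.8,0.4,0.2,0,0,0,0,0,0,0]
}}

```text
time: 24.3
tool_pos: [0.4884, -0.0533, 0.1575]
ee_rot: [[1.0, 0.006, -0.013], [0.014, -0.453, 0.891], [-0.001, -0.891, -0.453]]
contact_force: [0.6, 0.9, -0.4]
grip_width: 0.0078
```

```bash
python3 go5.py fin 2
```

```text
24.3 [ 0.4884 -0.0533  0.1575] [ 0.6  0.9 -0.4] [ 1.03  0.81 -0.71  1.84 -0.53  1.2  -0.85]
[0.0, 0.2, 0.4, 1.0, 1.0, 0.6, 0.2]
[0.0, 0.1, 0.5, 1.0, 0.9, 0.5, 0.2]
label [ 0.5425 -0.0789  0.1715] y up [-0.007  0.453  0.892] slope 26.9 dLp mm [ -2.5 -12.9  17.5]
```

Emit:
{"fn": "jog_arm", "kwargs": {
  "plan": [0,0.2,0.4,1,0.9,0.5,0.2,0,0.1,0.5,0.9,0.8,0.5,0.2,0,0,0,0,0,0,0,0,0,0,0,0,0,0,0,0,0,0,0,0,0]
}}

```text
time: 24.8
tool_pos: [0.4937, -0.0412, 0.1422]
ee_rot: [[1.0, 0.004, 0.006], [-0.004, -0.431, 0.902], [0.006, -0.902, -0.431]]
contact_force: [0.3, -0.2, -1.1]
grip_width: 0.008
```

```bash
python3 go5.py fin 1
python3 - <<'E'
from pl import *
t=snap("top");s=snap("side");save(t,"t12.pkl");save(s,"s12.pkl");crop(s["pixels"],250,150,370,265,6,"s12");crop(t["pixels"],290,170,400,270,6,"t12")
E
```

```text
24.8 [ 0.4937 -0.0412  0.1422] [ 0.3 -0.2 -1.1] [ 1.03  0.85 -0.71  1.85 -0.55  1.16 -0.83]
[0.0, -0.2, 0.0, 0.3, 0.5, 0.0, 0.3]
label [ 0.5473 -0.0681  0.1559] y up [-0.004  0.43   0.903] slope 25.5 dLp mm [ 2.3 -2.1  1.9]
```

View pics/s12.png

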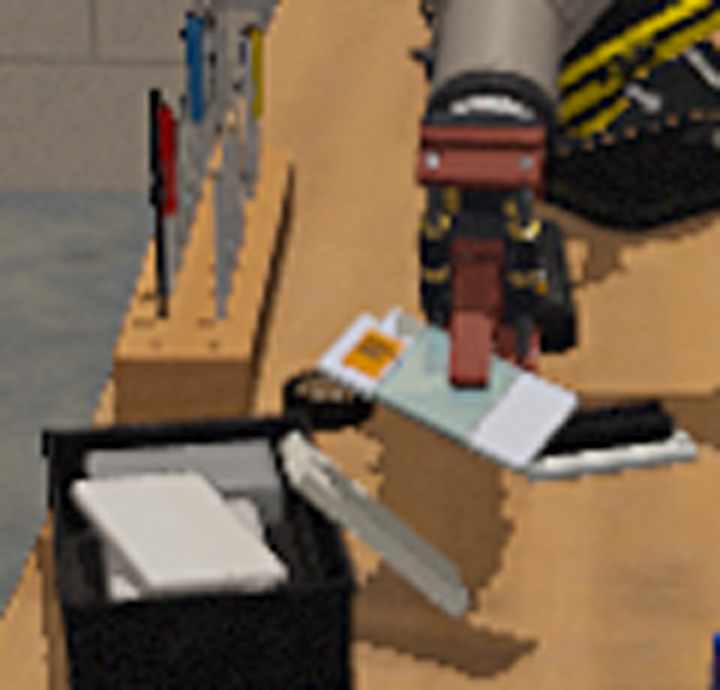

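View pics/t12.png

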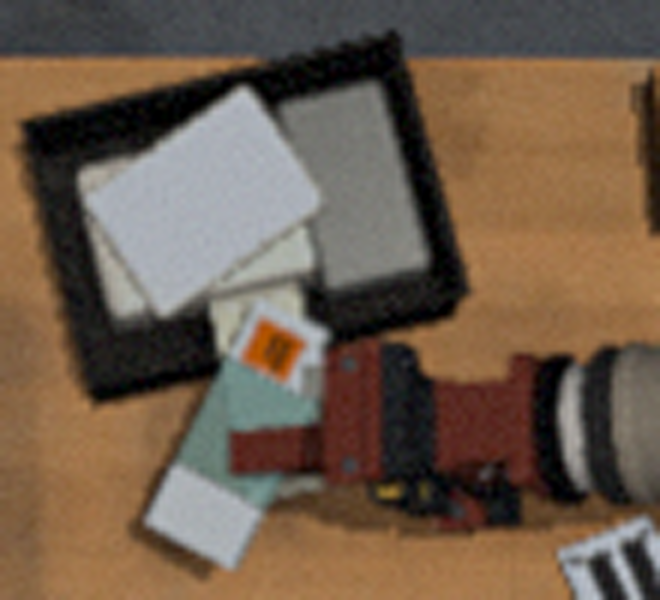

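Run:
```python
from fin import *
t=load("t12.pkl");s=load("s12.pkl")
c,Rs=slide_now()
N={"label":[.0475,0,0],"-x end mid":[-.065,0,0],"+z corner -x":[-.065,.004,.028],"-z corner -x":[-.065,.004,-.028],"-z corner +x":[.065,.004,-.028],"notch inner":[.053,.004,.016]}
for k,v in N.items():
    X=c+Rs@np.array(v);print(k,X.round(3),((proj(t,X)[0]-[290,170])*6).round(),((proj(s,X)[0]-[250,150])*6).round())
# triangulate label mid from picked centres
def tri(a,b_):
    A,bb=[],[]
    for d,p in((t,a),(s,b_)):
        o,v=ray(d,[p]);v=v[0]/np.linalg.norm(v[0]);M=np.eye(3)-np.outer(v,v);A.append(M);bb.append(M@o)
    return np.linalg.lstsq(np.vstack(A),np.hstack(bb),rcond=None)[0]
f=lambda p,o:(o[0]+p[0]/6,o[1]+p[1]/6)
print("tri -x corners", tri(f((143,524),(290,170)),f((530,472),(250,150))))
```

```text
label [ 0.547 -0.068  0.156] [286. 344.] [371. 346.]
-x end mid [ 0.45  -0.018  0.131] [187. 541.] [548. 434.]
+z corner -x [ 0.436 -0.038  0.145] [228. 564.] [576. 394.]
-z corner -x [0.464 0.006 0.125] [141. 517.] [519. 464.]
-z corner +x [ 0.576 -0.052  0.153] [254. 290.] [314. 361.]
notch inner [ 0.544 -0.081  0.167] [313. 346.] [379. 318.]
tri -x corners [0.4593052  0.00491105 0.11995838]
```

Emit:
{"fn": "jog_arm", "kwargs": {
  "plan": [0,0,0,0,0,0,0,0,0,0,0,0,0,0,0,0,0,0,0,0,0,0,0,0,0,0,0,0,0,0,0,0,0,0,0]
}}

```text
time: 25.4
tool_pos: [0.4941, -0.0419, 0.1428]
ee_rot: [[1.0, 0.004, 0.007], [-0.005, -0.432, 0.902], [0.007, -0.902, -0.432]]
contact_force: [0.7, 0.2, 0.2]
grip_width: 0.0078
```

```bash
python3 go5.py fin 1
python3 - <<'E'
from pl import *
s=snap("side","final_s");t=snap("top","final_t")
print(bot.get_state()["joint_velocities"].round(3))
E
```

```text
25.4 [ 0.4941 -0.0419  0.1428] [0.7 0.2 0.2] [ 1.03  0.84 -0.71  1.85 -0.55  1.16 -0.83]
[0.0, -0.3, 0.1, 0.4, 0.6, -0.0, 0.3]
label [ 0.5476 -0.0688  0.1566] y up [-0.005  0.432  0.902] slope 25.6 dLp mm [ 2.6 -2.8  2.6]
[-0.001  0.002 -0.     0.001  0.002 -0.     0.   ]
```

View pics/final_s.png

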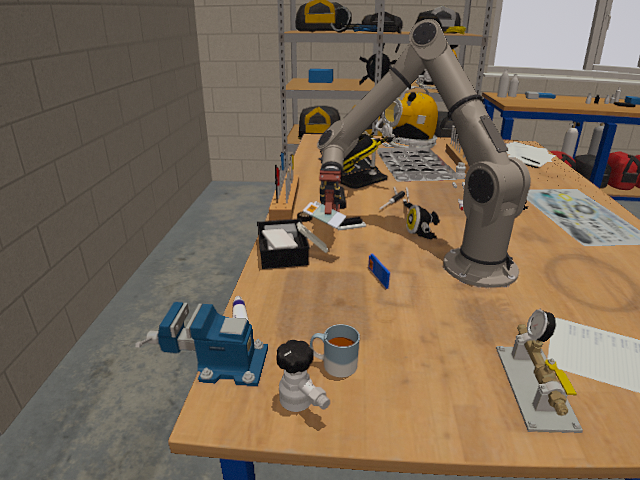

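View pics/final_t.png

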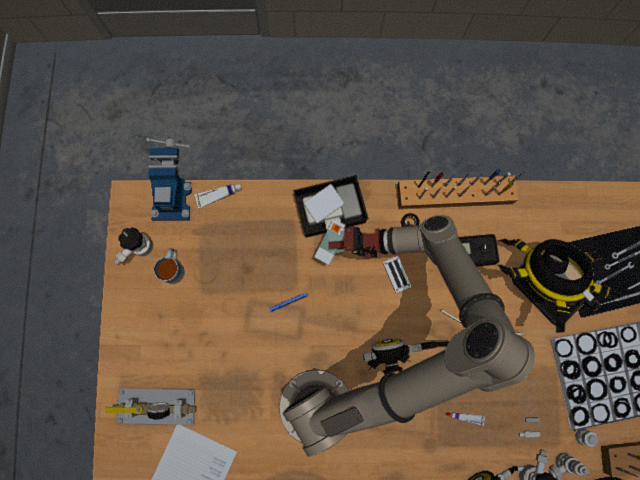

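The panel is still leaning on the crate (top about (322,220)). The slide is held label up above it (top about (330,242)), the arm is still, and the bystanders are where they started. I'm handing it in.

```bash
python3 -c "
from plant import bot
print(bot.job_done())"
```

```text
the job is handed in; nothing more can be done
None
```

The panel is leaning on the crate and released, and the arm is holding the slide label up above it. I handed the job in at about 25.5 s of the 54 s; no verdict came back.

**Panel:** My first grip could not reach the leaning pose because of joint limits. I laid the panel flat, gripped it again at a tilt, leaned it on the rim of the crate's near wall and let go. The top view gave a slope of about 43°, against about 46.6° expected from the pose at release. Its lower edge is on the bench, and it was still leaning in the last pictures.

**Slide:** I found the notched end at the stand's +x end and gripped the slide in its clear middle, away from the label band. I then drew it straight up out of the stand. The last readings were:
- **Attitude:** label face up, sloping about 26°.
- **Label end:** at about (0.547, -0.069, 0.157) m. The panel's middle is at about (0.546, -0.066, 0.049) m at mid-thickness, so the label end is about 10 cm above its surface.
- **Hold:** grip opening 7.8 mm, joint speeds near zero.

**Disagreement:** one slide corner triangulated from both cameras came out about 5 mm back and 5 mm lower than the arm's pose predicts. I left it, because the label end stays within a few millimetres of its target.

The other things on the bench looked unmoved in the last pictures.

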